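Hold the sprung lid of the curing box just short of its balance point

TASK

Take the flux tin off the lid of the curing box and stand it upright in the empty bay of the blue parts tray. Then lift the lid by its red handle until it is past its balance point, ease it back down to just below that point and finish while still holding it there, so that I can fit the stay pin. Never let the lid fly fully open or drop, and leave the screwdriver, jar and capacitor alone.

Things in the scene. Friction and masses are not known exactly. Their poses are not given: they have to be found in the camera images.
- curebox: Grey sheet-metal curing box, fixed to the bench, 180 mm (its x) by 240 mm (its y), walls 72 mm high; shut lid's upper face 80 mm above the bench. Origin: centre of underside; x points from the front (handle side) to the back (hinge side), z up. Thin aluminium quadrant strips on both sides, round the hinge, carry an orange tick at the lid's balance angle (look only). Stands left or right of the tray.
- lid (a joint): Lid angle in rad: 0 shut and level (start), grows as the front rises, stop at 1.6. Balance point at 1.00 (57 degrees, lid in line with the orange ticks): below it the lid, let go, falls shut; above it, it swings open by itself. Hinge friction is negligible. Clearly past: 1.06 or more; just below: about 0.75 to 0.97; fully open: 1.5. Let go, it drops or flies: keep hold.
- lid_handle (a point): Middle of the lid's handle (take it here), a round red bar 12 mm thick along the box's y, 45 mm ahead of the lid's front edge, 100 mm free between two arms, 76 mm above the bench when shut, 225 mm from the hinge axis, moves in the box's x-z plane. Pinched from above, fingers closing along the box's x, the hand can stay upright while the bar turns in the fingers. Site x (turns with lid): handle to hinge.
- lid_hinge (a point): Middle of the hinge axis (along the box's y), 76 mm above the bench, on the box's back upper edge. Lid: white steel plate 180 by 238 by 8 mm, 0.8 kg, partly carried by a spring; 1 to 2 N up at the handle lifts it from shut.
- tin: Yellow and black flux tin, a closed cylinder 52 mm in diameter and 36 mm high, about 0.12 kg, standing on the lid. Origin: centre of its underside; z up.
- tray: Blue parts tray, fixed to the bench, 130 mm (its x) by 224 mm (its y), floor 4 mm thick, walls 4 mm thick with their top 12 mm above the bench. Origin: centre of the underside. Its +y part is the empty bay, its -y part is full of screws.
- tray_bay (a point): Centre of the floor of the tray's empty bay, 4 mm above the bench. The bay measures 122 mm (tray x) by 120 mm (tray y) inside.
- screwdriver: Bystander: screwdriver with blue handle, 160 mm long, lying in front of the tray. Leave it alone.
- jar: Bystander: small screw jar with green cap, 48 mm in diameter, 60 mm high, standing behind the tray; origin at the centre of its underside. Leave it alone.
- capacitor: Bystander: black capacitor, 24 mm in diameter, 32 mm high, standing beside the front corner of the curing box; origin at the centre of its underside. Leave it alone.
Not all that is in view belongs to the job. Of the things like the tin, leave any that is orange, pink or purple; of the rest the larger one is meant.

How it is judged:
By the outcome, as a careful person would: the job done as asked, in the order asked, and still so for the second after the job is handed in, while the arm keeps its last pose, push and grip.
It also fails if it takes over 58 s, if anything falls off the work surface, if the arm or the gripper's body presses on something with over 40 N, if the wrist force passes 120 N, or if a joint passes its speed limit or range.

ROBOT

A 7-joint arm with a two-finger parallel gripper is mounted at the origin on the work surface. World frame = base frame: x ahead of the robot, y to its left, z up, the work surface at z = 0. Lengths are in m, angles in rad, forces in N, time in s.
With the tool pointing down it reaches from about 0.35 to 0.9 m from the base axis. Payload 8.1 kg.
Tool frame: the origin (TCP) lies at the very end of the fingers, on their centre line; the grasp point (between the pads) lies 19 mm behind it; z points along the fingers, y is the direction in which the jaws open and shut (so a half turn about z gives the same grasp; the last joint's range is limited). The gripper opens to 92 mm and grips with 3 to 60 N. Pads are 19 mm wide; open, the fingers measure 130 mm over their backs; the gripper's body (75 mm by 190 mm) begins 47 mm behind the grasp point.
Start: joints at [1.122, 0.434, 0.025, 1.573, -0.012, 1.134, -0.075], TCP at [0.212, -0.588, 0.188] pointing down, gripper open.
Joint ranges: [-2.62, 2.62], [-0.44, 2.09], [-1.27, 1.32], [0.08, 2.57], [-1.32, 4.46], [0.12, 2], [-2.74, 2.74]. Speed limits (rad/s): [2.22, 2.22, 3.01, 3.01, 3.14, 3.14, 3.14].

INTERFACE

Orientations are given as a rotation vector (axis times angle).
In Python, from cell import observe, get_image, sign_off gives the robot as it stands.
- The arm moves only by the tool arm_command, never from a script. Its argument "deltas" is a list of rows, each an object with "xyz": the shift along the tool's x, y, z in cm, a list of three; "turn": the turn about the tool's z in degrees; "jaw": the closure in counts, from 0 (fully open) to 255 (shut). A call has 1 to 5 rows; each row is the pose to reach, as a shift and turn from the pose measured when the call began, along the tool's axes at that moment; what a row does not reach only later rows make up. A row lasts 1/12 s, in which the tool goes at most 41.7 mm and 7.16 degrees, less where a joint would pass 70% of its speed; a pose out of reach is approached as far as the arm can. A call with a gripper value outside its range is refused whole. The fingers move at their own pace and stop on an object; "force" is the grip in N (left out, the last holds). Time passes only in rows, so rows that repeat a pose let the fingers close. It gives the time, the measured TCP pose, the force and the opening at its end, in the units of the state.
- observe(): the state, without advancing time (a new reading comes with each control period).
- get_image(name): name is "scene" or "top" or "wrist"; returns a dict with "frame" (384x512x3 uint8, red, green, blue), "depth" (384x512 float32, m along the optical axis (not along the pixel's ray), 0 where there is no reading), "camera_matrix" (3x3 intrinsics, pixels), "distortion" ([k1, k2, p1, p2, k3] as OpenCV has them; the pictures are not rectified), "cam_to_world" (4x4, takes a point from camera to world coordinates). Camera axes: x right, y up, looking along -z (the intrinsics and any distortion apply to the point x, -y, -z); pixel columns grow to the right and rows downward; lengths in m; the calibration is good to about 2 mm. A picture is of the moment at which its call begins.
- sign_off(): hands the job in, once; it reports no verdict.
The state is a dict: "clock": time; "joints": joint angles; "dq": joint speeds; "joint_efforts": joint torques, N m; "position": TCP position; "ee_rot": TCP orientation; "force": force on the tool from outside, world axes, zero at the start; "ft_torque": the same for the moment, N m; "width": opening from 0.0 (shut) to 1.0 (fully open).
Only numpy, scipy, OpenCV 4.12 (cv2) and the standard library are available. Lean on these libraries where they do the work, as an engineer would, in place of code of your own. Each camera call takes 0.05 s, during which the arm holds its last target.

## Working session

There is one attempt and no reset: what is moved stays moved. The work goes in short steps, Python scripts to look and compute and a tool call to move; the robot and the scene stay as the last step left them, time stands still between calls to the robot, and variables do not carry over. Pictures are saved under pics/ and viewed, and the job is handed in when it is done.

Besides the shell and the picture viewer there is one more tool, called as name(argument=value, ...), one argument or row to a line, values as JSON. arm_command: Moves the arm, as the interface text tells. Its arguments: {"type":"object","properties":{"deltas":{"type":"array","items":{"type":"object","properties":{"xyz":{"type":"array","items":{"type":"number"}},"turn":{"type":"number"},"jaw":{"type":"number"}}}},"force":{"type":"number"}},"required":["deltas"]}

```bash
mkdir -p pics; ls; cat > h.py <<'E'
from cell import observe,get_image
import numpy as np,cv2
from scipy.spatial.transform import Rotation as R
def save(n,im): cv2.imwrite('pics/'+n+'.png',cv2.cvtColor(im['frame'],cv2.COLOR_RGB2BGR))
def ray(im,u,v):
    p=cv2.undistortPoints(np.array([[[u,v]]],float),im['camera_matrix'],np.array(im['distortion'],float))[0,0]
    T=np.array(im['cam_to_world']); d=T[:3,:3]@np.array([p[0],-p[1],-1.]); return T[:3,3],d
def onz(im,u,v,z):
    o,d=ray(im,u,v); return o+d*(z-o[2])/d[2]
def bydepth(im,u,v):
    o,d=ray(im,u,v); return o+d*im['depth'][int(v),int(u)]
E
python3 - <<'E'
from h import *
import pickle
print(observe())
for n in ['scene','top','wrist']:
    im=get_image(n); save(n+'0',im); pickle.dump(im,open(n+'0.pkl','wb'))
E
```

```text
pics
{'clock': 0.0, 'joints': array([ 1.12239466,  0.43520871,  0.02499881,  1.57406165, -0.01158477,
        1.13398807, -0.07513366]), 'dq': array([ 0.00028105, -0.00113955, -0.00089348,  0.00015889, -0.00088228,
       -0.00020462, -0.00105491]), 'joint_efforts': array([-1.56214643e-03, -6.67858100e+01,  9.84349810e-01, -3.14469087e+01,
       -6.04452915e-02,  4.28520993e-02,  1.33246135e-04]), 'position': array([ 0.21158242, -0.58751689,  0.18766789]), 'ee_rot': array([-3.09334346e+00, -5.40044447e-01,  6.60513020e-04]), 'force': array([0.52082503, 0.62086664, 0.46374996]), 'ft_torque': array([-0.03231873, -0.05699872, -0.07491308]), 'width': 1.0003395911902686}
```

View pics/scene0.png

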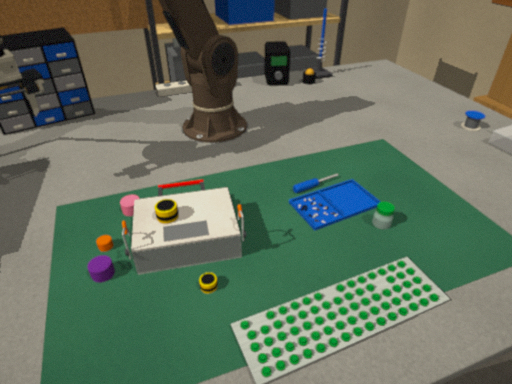

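View pics/top0.png

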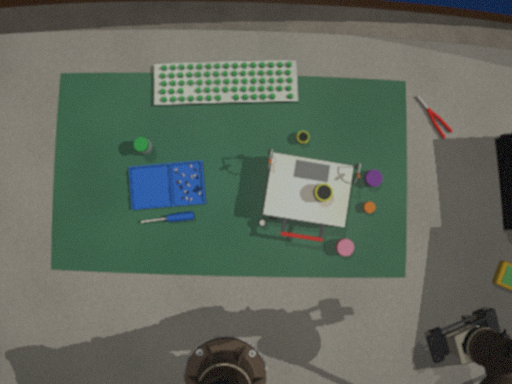

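View pics/wrist0.png

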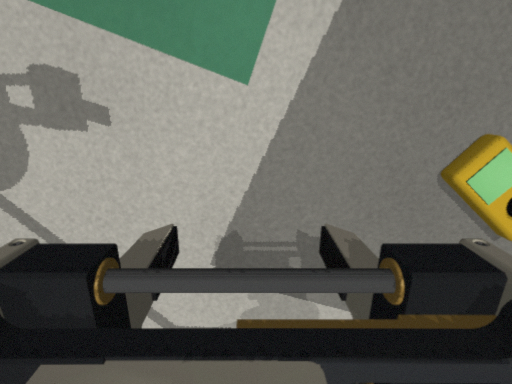

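Candidates for the tin:
- Yellow/black on the lid: scene (166,209), top (323,192).
- Smaller yellow/black on the mat: scene (208,282), top (302,137).
- Purple: top (374,178).
- Orange: top (370,208).
- Pink: top (346,247).

The larger yellow/black one on the lid fits the description. I'll check it in a close crop and measure.

```bash
python3 - <<'E'
from h import *
import pickle
t=pickle.load(open('top0.pkl','rb')); s=pickle.load(open('scene0.pkl','rb'))
a=cv2.resize(t['frame'][120:270,240:400],None,fx=4,fy=4,interpolation=cv2.INTER_CUBIC)
cv2.imwrite('pics/crop_top.png',a[:,:,::-1])
b=cv2.resize(s['frame'][170:300,80:260],None,fx=4,fy=4,interpolation=cv2.INTER_CUBIC)
cv2.imwrite('pics/crop_scene.png',b[:,:,::-1])
for n,im in (('top',t),('scene',s)):
    hsv=cv2.cvtColor(im['frame'],cv2.COLOR_RGB2HSV)
    for nm,lo,hi in (('red',(0,170,90),(6,255,255)),('blue',(105,150,60),(122,255,255)),('yel',(22,120,70),(34,255,255)),('oran',(7,170,100),(17,255,255))):
        m=cv2.inRange(hsv,lo,hi)
        k,l,st,c=cv2.connectedComponentsWithStats(m)
        for i in range(1,k):
            if st[i,4]>12:
                ys,xs=np.nonzero(l==i); r=cv2.minAreaRect(np.c_[xs,ys].astype(np.float32))
                print(n,nm,st[i],c[i].round(1),np.round(cv2.boxPoints(r),1).tolist())
    print(np.array(im['cam_to_world']).round(3).tolist(), im['distortion'])
E
```

```text
top red [427 109  24  29 129] [437. 121.] [[422.20001220703125, 114.19999694824219], [430.1000061035156, 107.0999984741211], [450.79998779296875, 129.89999389648438], [443.0, 137.0]]
top red [282 233  40   8  86] [301.  236.1] [[281.79998779296875, 234.1999969482422], [282.20001220703125, 231.8000030517578], [321.20001220703125, 237.89999389648438], [320.79998779296875, 240.3000030517578]]
top blue [398   0 114  14 807] [472.8   4.2] [[398.0, 0.0], [511.0, 0.0], [511.0, 13.0], [398.0, 13.0]]
top blue [ 129  161   77   49 2937] [165. 185.] [[127.69999694824219, 166.3000030517578], [201.6999969482422, 160.0], [205.39999389648438, 203.0], [131.39999389648438, 209.3000030517578]]
top blue [167 212  27  10 198] [180.2 216.4] [[166.3000030517578, 214.10000610351562], [192.6999969482422, 211.10000610351562], [193.5, 218.6999969482422], [167.1999969482422, 221.60000610351562]]
top yel [296 132  13  12  52] [300.7 138.7] [[294.0, 137.0], [300.0, 131.0], [308.5, 139.5], [302.5, 145.5]]
top yel [315 185  17  16  80] [321.6 193.6] [[315.0, 185.0], [331.0, 185.0], [331.0, 200.0], [315.0, 200.0]]

[... 2771 characters left out ...]
30517578, 205.60000610351562], [239.8000030517578, 203.60000610351562], [242.1999969482422, 208.39999389648438], [238.1999969482422, 210.39999389648438]]
scene oran [122 221   5  13  34] [124.2 226.1] [[121.4000015258789, 221.3000030517578], [124.80000305175781, 220.6999969482422], [126.80000305175781, 232.89999389648438], [123.4000015258789, 233.39999389648438]]
scene oran [ 96 235  16  17 207] [104.  242.6] [[94.5999984741211, 237.8000030517578], [109.0, 233.0], [113.9000015258789, 247.6999969482422], [99.5, 252.5]]
[[0.353, -0.567, 0.745, 1.245], [0.936, 0.215, -0.279, -0.3], [-0.002, 0.795, 0.606, 0.645], [0.0, 0.0, 0.0, 1.0]] [-0.02245629  0.          0.          0.          0.        ]
```

View pics/crop_top.png

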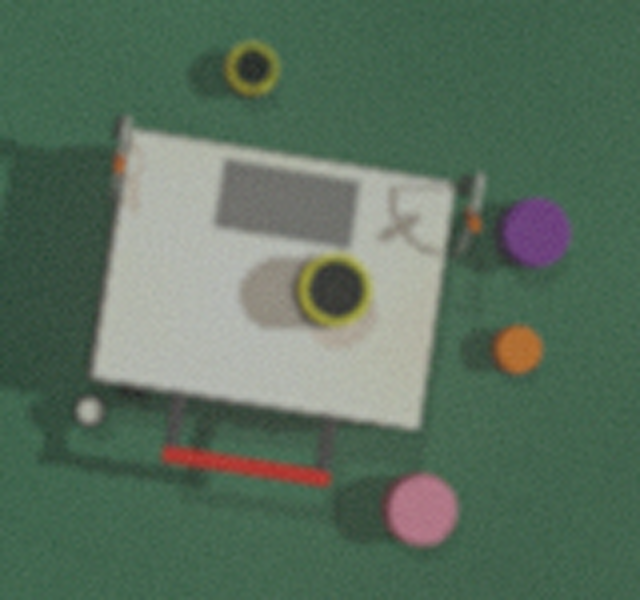

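View pics/crop_scene.png

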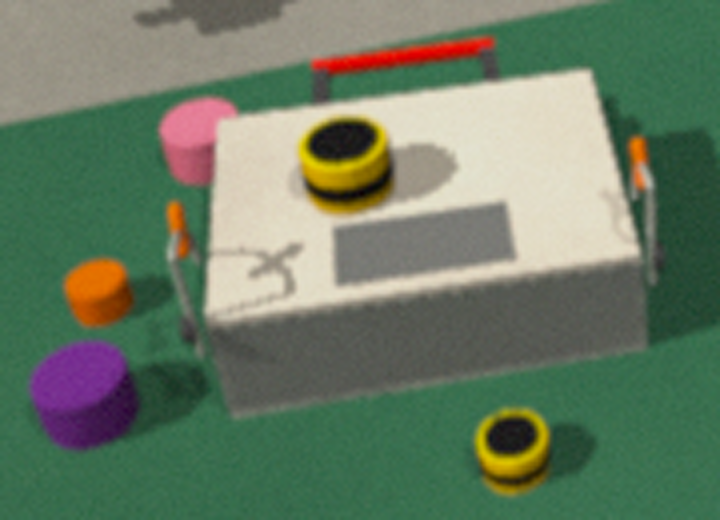

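Both crops show the same thing: the tin on the lid is yellow with a black top and band, centred at crop_top (335,290), which is top (323.4,192.1). It is larger than its twin on the mat, so I choose it. The red bar runs from crop_top (163,455) to (330,479).

```bash
python3 - <<'E'
from h import *
import pickle
t=pickle.load(open('top0.pkl','rb')); s=pickle.load(open('scene0.pkl','rb'))
f=lambda x,y:(240+x/4-.375,120+y/4-.375)
g=lambda x,y:(80+x/4-.375,170+y/4-.375)
print('tin top',onz(t,*f(335,290),.116).round(4),'scene',onz(s,*g(345,142),.116).round(4))
a=onz(t,*f(163,455),.079);b=onz(t,*f(330,479),.079)
print('handle',a.round(4),b.round(4),((a+b)/2).round(4),np.linalg.norm(a-b))
a2=onz(s,*g(313,66),.079);b2=onz(s,*g(494,44),.079);print('handle scene',a2,b2,(a2+b2)/2)
cs=[onz(t,*f(*p),.08) for p in ((130,130),(453,183),(420,430),(92,380))]
for c in cs: print('lid',c.round(4))
print('lid c',np.mean(cs,0).round(4)); 
print([np.round(np.linalg.norm(cs[i]-cs[(i+1)%4]),3) for i in range(4)])
xd=(cs[0]+cs[1]-cs[2]-cs[3])[:2]; yd=(cs[0]+cs[3]-cs[1]-cs[2])[:2]
print('yaw',np.degrees(np.arctan2(xd[1],xd[0])),np.degrees(np.arctan2(-yd[0],yd[1])))
ca=np.degrees(np.arctan2(a[0]-b[0],1));print('bar yaw',np.degrees(np.arctan2(-(a-b)[0],(a-b)[1])))
tr=[onz(t,*p,.012) for p in ((127.7,166.3),(201.7,160),(205.4,203),(131.4,209.3))]
for c in tr: print('tray',c.round(4))
tr=[onz(s,*p,.012) for p in ((288.6,199.8),(369,173),(380.4,207.2),(300,234))]
print('jar',onz(t,142,145,.06).round(4),'cap',onz(t,*f(90,411),.032).round(4),'pink',onz(t,*f(422,510),.04))
cv2.imwrite('pics/crop_tray.png',cv2.resize(t['frame'][130:230,110:220],None,fx=5,fy=5,interpolation=cv2.INTER_CUBIC)[:,:,::-1])
o=observe();print(R.from_rotvec(o['ee_rot']).as_matrix().round(3))
E
```

```text
tin top [ 0.5639 -0.2656  0.116 ] scene [ 0.5641 -0.2654  0.116 ]
handle [ 0.4453 -0.1508  0.079 ] [ 0.4303 -0.2711  0.079 ] [ 0.4378 -0.211   0.079 ] 0.12116555328980934
handle scene [ 0.42891632 -0.26944845  0.079     ] [ 0.44708093 -0.15107196  0.079     ] [ 0.43799863 -0.2102602   0.079     ]
lid [ 0.6768 -0.1226  0.08  ]
lid [ 0.645  -0.3577  0.08  ]
lid [ 0.4664 -0.3357  0.08  ]
lid [ 0.4976 -0.0991  0.08  ]
lid c [ 0.5714 -0.2288  0.08  ]
[np.float64(0.237), np.float64(0.18), np.float64(0.239), np.float64(0.181)]
yaw -7.247628646453052 -7.609037030426859
bar yaw -7.144587598469
tray [0.633  0.3094 0.012 ]
tray [0.6569 0.0846 0.012 ]
tray [0.5279 0.0698 0.012 ]
tray [0.5033 0.2932 0.012 ]
jar [0.692 0.257 0.06 ] cap [ 0.4744 -0.1003  0.032 ] pink [ 0.40595472 -0.34754079  0.04      ]
[[ 0.941  0.339 -0.001]
 [ 0.339 -0.941  0.001]
 [-0.    -0.001 -1.   ]]
```

View pics/crop_tray.png

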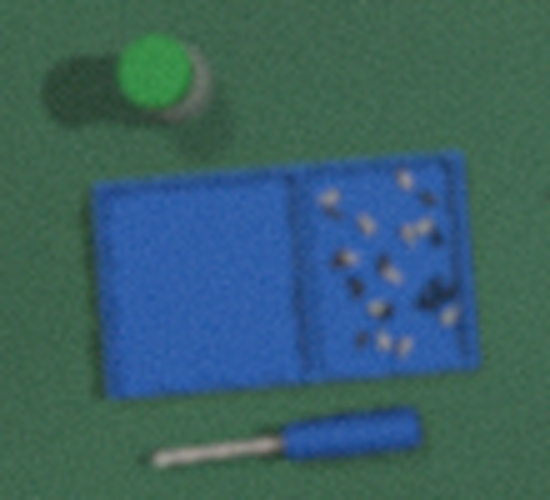

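Both views agree on the tin within 0.5 mm, at (0.564, -0.2655). The bar's middle is (0.438, -0.2105), box yaw about -7.3°, bay centre about (0.575, 0.237). First I go to the tin with the jaws opening along tray y.

```bash
cat > g.py <<'E'
from h import *
import sys
# usage: x y z yaw -> tool shift cm, turn deg
def go(x,y,z,yaw=None):
    o=observe(); M=R.from_rotvec(o['ee_rot']).as_matrix()
    d=M.T@(np.array([x,y,z])-o['position'])*100
    cy=np.degrees(np.arctan2(M[1,0],M[0,0]))
    print('t%.2f'%o['clock'],'pos',o['position'].round(4),'yaw %.1f'%cy,'w %.3f'%o['width'],'F',o['force'].round(1),'shift',d.round(2),'turn',None if yaw is None else round(cy-yaw,1), 'q7 %.2f'%o['joints'][6],'tilt',M[:,2].round(3))
if __name__=='__main__': go(*map(float,sys.argv[1:]))
E
python3 g.py .564 -.2655 .16 6.2
```

```text
t0.15 pos [ 0.2116 -0.5876  0.1878] yaw 19.8 w 1.004 F [ 0.9  0.3 -0.2] shift [ 44.07 -18.36   2.8 ] turn 13.6 q7 -0.08 tilt [-0.001  0.001 -1.   ]
```

arm_command(
  deltas=[
    {"xyz": [44,-18.4,0],"turn": 13.6,"jaw": 0},
    {"xyz": [44,-18.4,0],"turn": 13.6,"jaw": 0},
    {"xyz": [44,-18.4,0],"turn": 13.6,"jaw": 0},
    {"xyz": [44,-18.4,0],"turn": 13.6,"jaw": 0},
    {"xyz": [44,-18.4,0],"turn": 13.6,"jaw": 0},
  ],
  force=20,
)

```text
clock: 0.57
position: [0.3663, -0.4455, 0.1881]
ee_rot: [-3.136, -0.17, 0.001]
force: [-0.2, -0.0, 0.2]
width: 1.002
```

```bash
python3 g.py .564 -.2655 .18 6.2
```

```text
t0.57 pos [ 0.3663 -0.4455  0.1881] yaw 6.2 w 1.002 F [-0.2 -0.   0.2] shift [ 21.6  -15.76   0.82] turn -0.0 q7 -0.67 tilt [-0.001  0.001 -1.   ]
```

arm_command(
  deltas=[
    {"xyz": [21.6,-15.8,0.8],"turn": 0,"jaw": 0},
    {"xyz": [21.6,-15.8,0.8],"turn": 0,"jaw": 0},
    {"xyz": [21.6,-15.8,0.8],"turn": 0,"jaw": 0},
    {"xyz": [21.6,-15.8,0.8],"turn": 0,"jaw": 0},
    {"xyz": [21.6,-15.8,0.8],"turn": 0,"jaw": 0},
  ],
)

```text
clock: 0.98
position: [0.5198, -0.3048, 0.1818]
ee_rot: [-3.136, -0.169, 0.001]
force: [0.2, -1.1, 0.7]
width: 1.002
```

```bash
python3 g.py .564 -.2655 .18 6.2
```

```text
t0.98 pos [ 0.5198 -0.3048  0.1818] yaw 6.2 w 1.002 F [ 0.2 -1.1  0.7] shift [ 4.81 -3.44  0.18] turn -0.0 q7 -1.04 tilt [-0.001  0.001 -1.   ]
```

arm_command(
  deltas=[
    {"xyz": [4.8,-3.4,0.2],"turn": 0,"jaw": 0},
    {"xyz": [4.8,-3.4,0.2],"turn": 0,"jaw": 0},
    {"xyz": [4.8,-3.4,0.2],"turn": 0,"jaw": 0},
    {"xyz": [4.8,-3.4,2.0],"turn": 0,"jaw": 0},
    {"xyz": [4.8,-3.4,3.0],"turn": 0,"jaw": 0},
  ],
)

```text
clock: 1.4
position: [0.5633, -0.2659, 0.1506]
ee_rot: [-3.136, -0.17, 0.003]
force: [-0.5, -1.3, -1.2]
width: 1.001
```

```bash
python3 - <<'E'
from h import *
from g import go
im=get_image('wrist');save('w1',im)
go(.564,-.2655,.086,6.2)
hsv=cv2.cvtColor(im['frame'],cv2.COLOR_RGB2HSV);m=cv2.inRange(hsv,(22,120,70),(34,255,255))
k,l,st,c=cv2.connectedComponentsWithStats(m)
for i in range(1,k):
    if st[i,4]>300: print(st[i],c[i])
E
```

```text
t1.45 pos [ 0.5617 -0.2658  0.1485] yaw 6.2 w 1.001 F [-0.8 -0.4 -1.7] shift [0.27 0.01 6.25] turn -0.0 q7 -1.13 tilt [-0.005  0.002 -1.   ]
[202   0  38  32 425] [221.74117647  18.34352941]
[ 222  169   56   56 1004] [249.7998008  192.58466135]
```

View pics/w1.png

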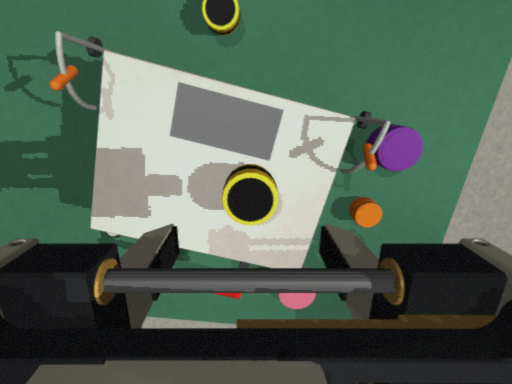

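The wrist view shows the tin's top at (250,200), between the fingers. I'll check that with a ray onto the top plane.

```bash
python3 - <<'E'
from h import *
from g import go
im=get_image('wrist')
print(onz(im,250,200,.116).round(4), im['depth'][200,250], bydepth(im,250,200).round(4))
go(.564,-.2655,.086,6.2)
E
```

```text
[ 0.5614 -0.2676  0.116 ] 0.24312083 [ 0.562  -0.2676  0.1174]
t1.50 pos [ 0.5617 -0.2661  0.1496] yaw 6.1 w 1.003 F [-0.2 -0.6  1.1] shift [ 0.27 -0.01  6.36] turn -0.1 q7 -1.13 tilt [-0.005  0.002 -1.   ]
```

arm_command(
  deltas=[
    {"xyz": [0.15,0,2],"turn": 0,"jaw": 0},
    {"xyz": [0.15,0,4],"turn": 0,"jaw": 0},
    {"xyz": [0.15,0,5.3],"turn": 0,"jaw": 0},
    {"xyz": [0.15,0,6.2],"turn": 0,"jaw": 0},
    {"xyz": [0.15,0,6.2],"turn": 0,"jaw": 0},
  ],
)

```text
clock: 1.92
position: [0.5613, -0.266, 0.0861]
ee_rot: [-3.133, -0.166, 0.013]
force: [-0.0, 0.5, -0.3]
width: 0.999
```

```bash
python3 g.py .5625 -.2665 .086 6.2
```

```text
t1.92 pos [ 0.5613 -0.266   0.0861] yaw 6.1 w 0.999 F [-0.   0.5 -0.3] shift [0.11 0.07 0.01] turn -0.1 q7 -1.14 tilt [-0.008  0.003 -1.   ]
```

arm_command(
  deltas=[
    {"xyz": [0.1,0,0],"turn": 0,"jaw": 90},
    {"xyz": [0.1,0,0],"turn": 0,"jaw": 130},
    {"xyz": [0.1,0,0],"turn": 0,"jaw": 160},
    {"xyz": [0.1,0,0],"turn": 0,"jaw": 160},
    {"xyz": [0.1,0,0],"turn": 0,"jaw": 160},
  ],
  force=15,
)

```text
clock: 2.33
position: [0.5627, -0.266, 0.0868]
ee_rot: [-3.134, -0.166, 0.011]
force: [-0.1, -0.1, 0.9]
width: 0.689
```

arm_command(
  deltas=[
    {"xyz": [0,0,0],"turn": 0,"jaw": 160},
    {"xyz": [0,0,0],"turn": 0,"jaw": 160},
    {"xyz": [0,0,0],"turn": 0,"jaw": 160},
  ],
)

```text
clock: 2.58
position: [0.5628, -0.266, 0.0869]
ee_rot: [-3.134, -0.166, 0.011]
force: [0.0, -0.0, -1.2]
width: 0.467
```

```bash
python3 g.py .575 .237 .186 6.2
```

```text
t2.58 pos [ 0.5628 -0.266   0.0869] yaw 6.1 w 0.467 F [ 0.  -0.  -1.2] shift [  6.47 -49.93  -9.77] turn -0.1 q7 -1.14 tilt [-0.007  0.003 -1.   ]
```

The width of 0.467 (43 mm) is below the tin's 52 mm, so I'll look.

```bash
python3 - <<'E'
from h import *
im=get_image('wrist');save('w2',im);im=get_image('scene');cv2.imwrite('pics/s2.png',cv2.resize(im['frame'][150:300,80:280],None,fx=4,fy=4)[:,:,::-1])
print(observe()['width'])
E
```

```text
0.39474589325132897
```

View pics/w2.png

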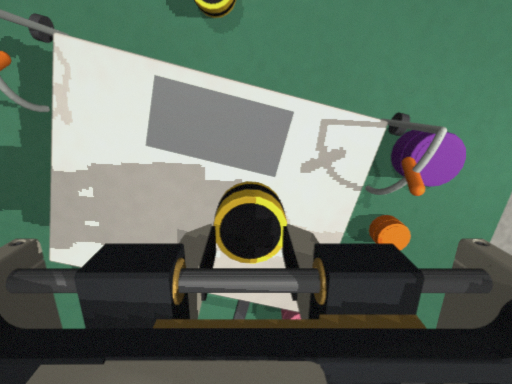

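View pics/s2.png

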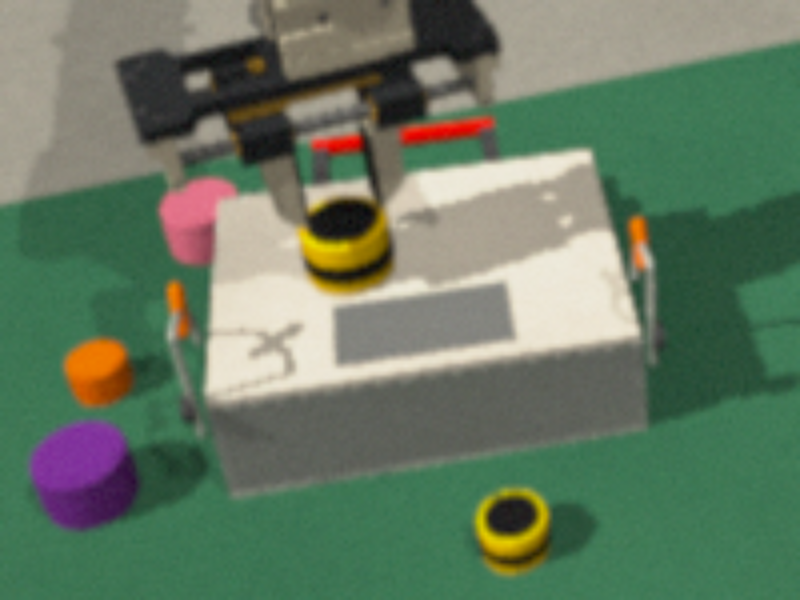

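The view shows the fingers closing behind (robot side of) the tin's centre, although the tin hasn't moved. I'll measure where the tin and fingertips really are before going on.

```bash
python3 - <<'E'
from h import *
o=observe();print(o['position'],o['width'],o['joints'].round(4))
w=get_image('wrist');T=np.array(w['cam_to_world']);print('wristcam',T.round(4).tolist())
tcp=o['position'];
# project TCP & grasp points to each view
def proj(im,p):
    T=np.array(im['cam_to_world']);c=T[:3,:3].T@(p-T[:3,3]);c=c*np.array([1,-1,-1])
    return cv2.projectPoints(c.reshape(1,1,3),np.zeros(3),np.zeros(3),im['camera_matrix'],np.array(im['distortion'],float))[0].ravel()
s=get_image('scene');t=get_image('top')
for n,im in (('wrist',w),('scene',s),('top',t)):
    print(n,proj(im,tcp).round(1),proj(im,tcp+[0,0,.019]).round(1),proj(im,np.array([.564,-.2655,.116])).round(1))
    f=im['frame'].copy()
    for p,c in ((tcp,(255,0,0)),(tcp+[0,0,.03],(0,255,255)),(np.array([.564,-.2655,.116]),(255,0,255))):
        cv2.circle(f,tuple(int(round(v)) for v in proj(im,p)),1,c,-1)
    u,v=proj(im,tcp).astype(int); x0=max(0,u-70);y0=max(0,v-70)
    cv2.imwrite(f'pics/m_{n}.png',cv2.resize(f[y0:y0+140,x0:x0+140],(560,560))[:,:,::-1])
    np.save(f'd_{n}.npy',im['depth'])
print('tin top wrist',bydepth(w,251,228),onz(w,251,228,.116))
E
python3 -c "
import cv2,numpy as np
a=[cv2.imread('pics/m_%s.png'%n) for n in('wrist','scene')]
h=[cv2.resize(x,(400,int(400*x.shape[0]/x.shape[1]))) for x in a]
m=min(x.shape[0] for x in h);cv2.imwrite('pics/m.png',np.hstack([x[:m] for x in h]))"
```

```text
[ 0.56267987 -0.26598111  0.08679564] 0.39474589325132897 [ 0.397   0.5321 -0.0603  1.6834  0.0375  0.9351 -1.1423]
wristcam [[0.1055, 0.9431, 0.3154, 0.6476], [-0.9944, 0.1014, 0.0295, -0.2586], [-0.0042, -0.3168, 0.9485, 0.2836], [0.0, 0.0, 0.0, 1.0]]
wrist [247.8 213.9] [247.6 224.5] [246.9 229.2]
scene [167.4 214.4] [166.2 208.2] [165.8 205.1]
top [321.7 193. ] [322.8 192.7] [323.3 192.1]
tin top wrist [ 0.56584804 -0.26808907  0.11736521] [ 0.56517712 -0.26816701  0.116     ]
```

View pics/m.png

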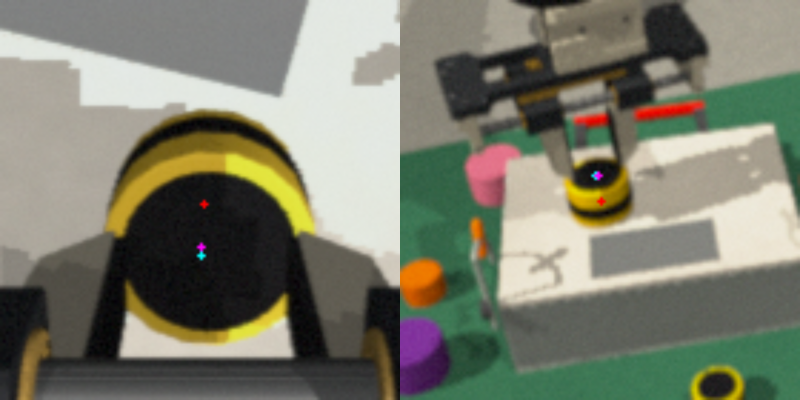

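```bash
python3 - <<'E'
from h import *
w=get_image('wrist');o=observe();M=R.from_rotvec(o['ee_rot']).as_matrix()
print(o['width'])
for v in range(222,300,6):
    r=[]
    for u in (196,202,207,210,214,218,284,288,292,296,302,308):
        d=w['depth'][v,u]
        if d==0: r.append('--');continue
        p=M.T@(bydepth(w,u,v)-o['position'])*1000
        r.append('%d,%d,%d'%tuple(p.round()))
    print(v,r)
save('w3',w)
cv2.imwrite('pics/w3c.png',cv2.resize(w['frame'][170:310,170:340],None,fx=4,fy=4,interpolation=cv2.INTER_CUBIC)[:,:,::-1])
E
```

```text
0.37022232320063014
222 ['-9,-42,6', '-10,-37,6', '-10,-33,6', '-9,-31,5', '7,-23,-30', '7,-20,-30', '7,24,-31', '-9,33,4', '-10,36,6', '-9,39,4', '-9,44,5', '-9,49,5']
228 ['-15,-43,6', '-15,-38,6', '10,-25,-46', '10,-23,-46', '11,-20,-47', '9,-18,-43', '10,22,-45', '10,25,-45', '10,27,-46', '-15,40,6', '-15,45,6', '-15,49,5']
234 ['11,-30,-55', '10,-26,-54', '10,-24,-53', '10,-22,-54', '10,-20,-54', '9,-18,-51', '11,21,-55', '11,24,-55', '10,26,-54', '10,28,-54', '10,32,-54', '-20,50,5']
240 ['11,-28,-63', '10,-25,-61', '10,-23,-61', '10,-21,-61', '9,-19,-60', '8,-17,-58', '10,20,-61', '11,23,-62', '11,25,-62', '10,27,-61', '11,30,-62', '10,34,-60']
246 ['10,-28,-67', '10,-24,-68', '10,-22,-68', '9,-20,-66', '9,-18,-65', '7,-17,-61', '9,20,-65', '10,22,-68', '10,24,-68', '10,26,-67', '34,20,-109', '35,22,-112']
252 ['9,-27,-72', '10,-23,-74', '10,-21,-73', '10,-19,-74', '9,-17,-72', '4,-16,-63', '8,19,-71', '10,21,-74', '10,23,-74', '10,25,-73', '32,20,-110', '36,21,-117']
258 ['28,-19,-109', '10,-22,-79', '10,-20,-79', '9,-19,-77', '8,-17,-77', '0,-17,-63', '9,19,-78', '10,20,-80'
[... 401 characters left out ...]
76 ['29,-17,-121', '30,-14,-122', '30,-13,-122', '29,-12,-121', '30,-10,-122', '29,-9,-121', '29,12,-121', '29,14,-121', '29,15,-121', '30,16,-121', '29,18,-121', '31,20,-123']
282 ['28,-16,-123', '29,-14,-123', '28,-13,-122', '28,-12,-122', '27,-11,-122', '28,-9,-123', '28,12,-123', '28,14,-123', '29,15,-123', '28,16,-122', '28,18,-122', '30,19,-125']
288 ['26,-16,-123', '26,-14,-123', '26,-13,-122', '26,-12,-123', '26,-10,-123', '26,-9,-123', '27,12,-124', '27,13,-124', '27,15,-124', '26,16,-123', '26,18,-123', '28,19,-126']
294 ['16,-19,-113', '7,-19,-102', '-2,-19,-91', '-7,-18,-85', '-7,-16,-85', '-81,-27,7', '-6,18,-86', '-7,20,-84', '2,20,-95', '9,20,-104', '20,19,-118', '26,20,-126']
```

View pics/w3c.png

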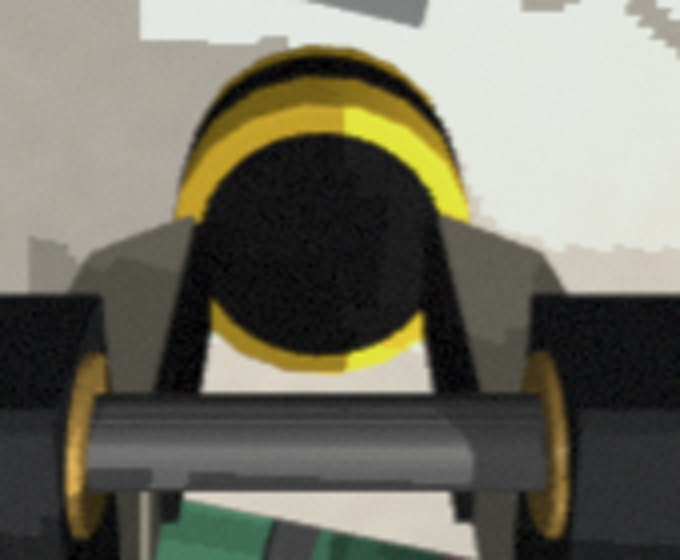

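The depth readings put the fingers at tool x = ±10 mm, so they do straddle the tin. They splay outward toward the tips, with the inner faces about 50 mm apart there. The tin seems gripped with compliant fingers, so I'll test with a small lift.

arm_command(
  deltas=[
    {"xyz": [0,0,-0.3],"turn": 0,"jaw": 160},
    {"xyz": [0,0,-0.8],"turn": 0,"jaw": 160},
    {"xyz": [0,0,-1.5],"turn": 0,"jaw": 160},
    {"xyz": [0,0,-2.0],"turn": 0,"jaw": 160},
    {"xyz": [0,0,-2.0],"turn": 0,"jaw": 160},
  ],
)

```text
clock: 3.3
position: [0.5638, -0.2664, 0.1085]
ee_rot: [-3.135, -0.166, 0.007]
force: [-0.6, -0.0, 0.0]
width: 0.377
```

```bash
python3 - <<'E'
from h import *
from g import go
go(.575,.237,.186,6.2)
s=get_image('scene');w=get_image('wrist')
cv2.imwrite('pics/m2.png',np.hstack([cv2.resize(s['frame'][150:290,90:240],(400,373)),cv2.resize(w['frame'],(400,300))[:300] if 0 else cv2.resize(w['frame'],(400,373))])[:,:,::-1])
print(observe()['width'])
E
```

```text
t3.30 pos [ 0.5638 -0.2664  0.1085] yaw 6.1 w 0.377 F [-0.6 -0.   0. ] shift [  6.4  -49.96  -7.65] turn -0.1 q7 -1.14 tilt [-0.005  0.002 -1.   ]
0.3763313161369211
```

View pics/m2.png

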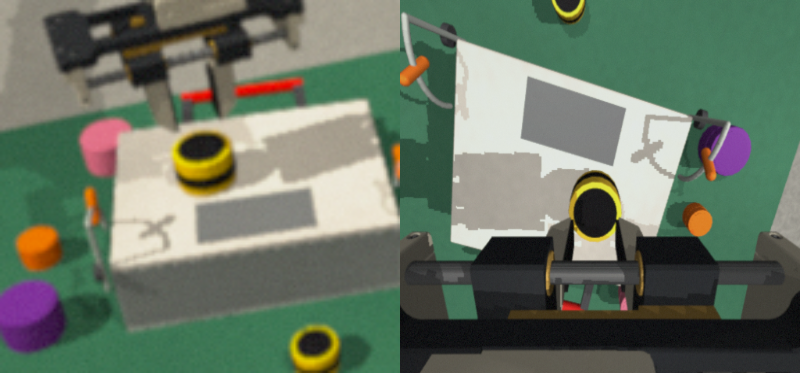

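The tin stayed on the lid, and the jaws simply reached the commanded 34 mm. Re-reading the depth numbers, the fingers' visible ends were above the tin's top. I'll measure the actual fingertip position against the reported TCP in wrist and scene depth.

```bash
python3 - <<'E'
from h import *
o=observe();M=R.from_rotvec(o['ee_rot']).as_matrix();print(o['position'],o['width'])
for n in ('wrist','scene'):
    im=get_image(n);d=im['depth'];v,u=np.nonzero(d>0)
    pts=cv2.undistortPoints(np.c_[u,v].astype(float)[:,None],im['camera_matrix'],np.array(im['distortion'],float))[:,0]
    T=np.array(im['cam_to_world']);P=(np.c_[pts[:,0],-pts[:,1],-np.ones(len(u))]*d[v,u][:,None])@T[:3,:3].T+T[:3,3]
    Q=(P-o['position'])@M*1000
    near=(abs(Q[:,0])<25)&(abs(Q[:,1])<60)&(P[:,2]>.085)
    # histogram of world z
    for a in range(-100,25,5):
        k=near&(Q[:,2]>=a)&(Q[:,2]<a+5)
        if k.sum(): q=Q[k];print(n,a,k.sum(),'x',q[:,0].min().round(),q[:,0].max().round(),'y',q[:,1].min().round(),q[:,1].max().round(),'|y|min',abs(q[:,1]).min().round())
    if n=='scene': cv2.imwrite('pics/s4.png',cv2.resize(im['frame'][150:250,90:240],None,fx=5,fy=5,interpolation=cv2.INTER_CUBIC)[:,:,::-1])
E
```

```text
[ 0.56308798 -0.26619815  0.10726419] 0.3763313161369211
wrist -100 108 x -11.0 5.0 y -19.0 20.0 |y|min 18.0
wrist -95 87 x -13.0 2.0 y -19.0 20.0 |y|min 19.0
wrist -90 178 x -12.0 11.0 y -23.0 25.0 |y|min 16.0
wrist -85 238 x -11.0 11.0 y -25.0 26.0 |y|min 16.0
wrist -80 235 x 3.0 11.0 y -25.0 27.0 |y|min 16.0
wrist -75 237 x -1.0 11.0 y -27.0 28.0 |y|min 16.0
wrist -70 245 x -4.0 11.0 y -33.0 34.0 |y|min 16.0
wrist -65 343 x -8.0 11.0 y -34.0 35.0 |y|min 16.0
wrist -60 291 x -10.0 11.0 y -33.0 35.0 |y|min 16.0
wrist -55 268 x -9.0 11.0 y -33.0 34.0 |y|min 16.0
wrist -50 201 x -10.0 11.0 y -30.0 31.0 |y|min 16.0
wrist -45 120 x -11.0 11.0 y -25.0 27.0 |y|min 16.0
wrist -40 19 x 0.0 10.0 y -20.0 22.0 |y|min 16.0
wrist -15 1937 x -24.0 25.0 y -24.0 26.0 |y|min 0.0
wrist -10 1344 x -25.0 25.0 y -24.0 27.0 |y|min 0.0
wrist -5 72 x 8.0 25.0 y -22.0 26.0 |y|min 4.0
wrist 0 119 x 4.0 25.0 y -24.0 26.0 |y|min 4.0
wrist 5 63 x 4.0 25.0 y -25.0 24.0 |y|min 6.0
wrist 10 59 x 10.0 25.0 y -23.0 25.0 |y|min 7.0
wrist 15 28 x 13.0 25.0 y -21.0 24.0 |y|min 5.0
wrist 20 20 x 15.0 24.0 y -18.0 22.0 |
[... 340 characters left out ...]
0 34.0 |y|min 17.0
scene -65 37 x -10.0 12.0 y -34.0 35.0 |y|min 17.0
scene -60 34 x -7.0 12.0 y -34.0 34.0 |y|min 17.0
scene -55 33 x -8.0 14.0 y -33.0 34.0 |y|min 17.0
scene -50 23 x -5.0 12.0 y -30.0 29.0 |y|min 18.0
scene -45 17 x -5.0 12.0 y -27.0 23.0 |y|min 17.0
scene -40 3 x -7.0 11.0 y -17.0 20.0 |y|min 17.0
scene -15 39 x -17.0 23.0 y -16.0 22.0 |y|min 0.0
scene -10 216 x -24.0 25.0 y -24.0 26.0 |y|min 0.0
scene -5 25 x 0.0 25.0 y -24.0 26.0 |y|min 0.0
scene 0 36 x -0.0 25.0 y -25.0 27.0 |y|min 3.0
scene 5 36 x 8.0 25.0 y -22.0 27.0 |y|min 1.0
scene 10 21 x 4.0 25.0 y -25.0 27.0 |y|min 5.0
scene 15 24 x 2.0 25.0 y -24.0 27.0 |y|min 5.0
scene 20 12 x 8.0 25.0 y -22.0 25.0 |y|min 9.0
```

View pics/s4.png

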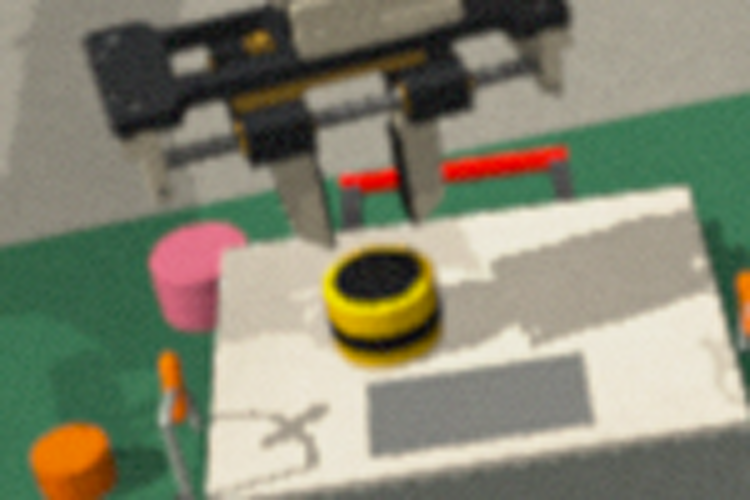

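Both cameras agree that the fingertips end about 37 mm above the reported TCP, centred in x/y. So true tip z ≈ reported z + 0.037. My gripper closed just above the tin without touching it. I'll open and descend with this correction, and recheck it later at other places.

arm_command(
  deltas=[
    {"xyz": [0,0,0],"turn": 0,"jaw": 20},
    {"xyz": [0,0,0],"turn": 0,"jaw": 20},
    {"xyz": [0,0,0],"turn": 0,"jaw": 20},
    {"xyz": [0,0.1,0],"turn": 0,"jaw": 20},
    {"xyz": [0,0.1,0],"turn": 0,"jaw": 20},
  ],
)

```text
clock: 3.92
position: [0.5627, -0.2672, 0.1065]
ee_rot: [-3.134, -0.166, 0.012]
force: [-0.4, -0.7, -0.0]
width: 0.691
```

arm_command(
  deltas=[
    {"xyz": [0,0,0],"turn": 0,"jaw": 20},
    {"xyz": [0,0,0.5],"turn": 0,"jaw": 20},
    {"xyz": [0,0,1.5],"turn": 0,"jaw": 20},
    {"xyz": [0,0,2.5],"turn": 0,"jaw": 20},
    {"xyz": [0,0,3.0],"turn": 0,"jaw": 20},
  ],
)

```text
clock: 4.33
position: [0.5614, -0.2667, 0.0743]
ee_rot: [-3.133, -0.166, 0.015]
force: [-0.4, 0.6, -0.1]
width: 0.918
```

```bash
python3 g.py .5635 -.267 .049 6.2
```

```text
t4.33 pos [ 0.5614 -0.2667  0.0743] yaw 6.1 w 0.918 F [-0.4  0.6 -0.1] shift [0.23 0.06 2.53] turn -0.1 q7 -1.14 tilt [-0.01   0.004 -1.   ]
```

arm_command(
  deltas=[
    {"xyz": [0.2,0,0.6],"turn": 0,"jaw": 20},
    {"xyz": [0.2,0,1.2],"turn": 0,"jaw": 20},
    {"xyz": [0.2,0,1.8],"turn": 0,"jaw": 20},
    {"xyz": [0.2,0,2.3],"turn": 0,"jaw": 20},
    {"xyz": [0.2,0,2.3],"turn": 0,"jaw": 20},
  ],
)

```text
clock: 4.75
position: [0.5625, -0.2661, 0.0501]
ee_rot: [-3.132, -0.166, 0.018]
force: [0.4, 0.4, -0.1]
width: 0.923
```

```bash
python3 g.py .5635 -.267 .049 6.2;python3 - <<'E'
from h import *
s=get_image('scene')
cv2.imwrite('pics/s5.png',cv2.resize(s['frame'][150:250,90:240],None,fx=5,fy=5,interpolation=cv2.INTER_CUBIC)[:,:,::-1])
E
```

```text
t4.75 pos [ 0.5625 -0.2661  0.0501] yaw 6.1 w 0.923 F [ 0.4  0.4 -0.1] shift [0.1 0.1 0.1] turn -0.1 q7 -1.15 tilt [-0.011  0.005 -1.   ]
```

View pics/s5.png

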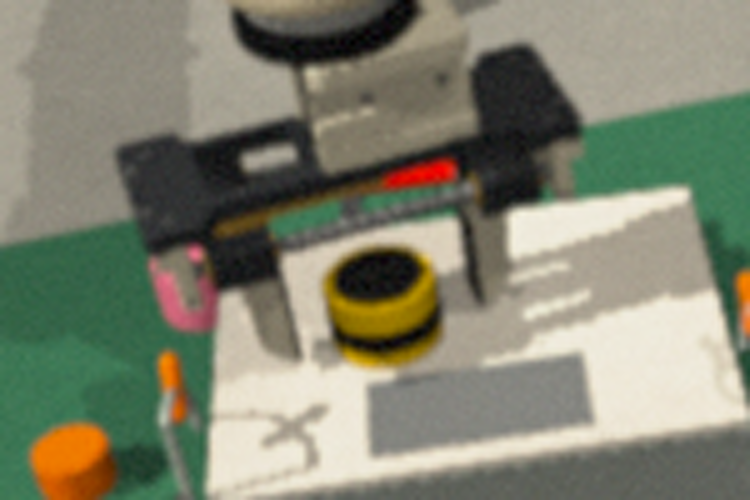

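Now the fingers straddle the tin (tin at about (380,305) in the crop). Close.

arm_command(
  deltas=[
    {"xyz": [0.1,0.05,0],"turn": 0,"jaw": 80},
    {"xyz": [0.1,0.05,0],"turn": 0,"jaw": 150},
    {"xyz": [0.1,0.05,0],"turn": 0,"jaw": 150},
    {"xyz": [0.1,0.05,0],"turn": 0,"jaw": 150},
    {"xyz": [0.1,0.05,0],"turn": 0,"jaw": 150},
  ],
  force=15,
)

```text
clock: 5.22
position: [0.5639, -0.2667, 0.051]
ee_rot: [-3.133, -0.166, 0.016]
force: [0.0, 0.2, -0.1]
width: 0.608
```

arm_command(
  deltas=[
    {"xyz": [0,0,0],"turn": 0,"jaw": 150},
    {"xyz": [0,0,0],"turn": 0,"jaw": 150},
    {"xyz": [0,0,0],"turn": 0,"jaw": 150},
    {"xyz": [0,0,-0.3],"turn": 0,"jaw": 150},
    {"xyz": [0,0,-1],"turn": 0,"jaw": 150},
  ],
)

```text
clock: 5.63
position: [0.5633, -0.2665, 0.0604]
ee_rot: [-3.132, -0.166, 0.019]
force: [0.1, 0.0, -0.8]
width: 0.563
```

```bash
python3 g.py .575 .237 .1 6.2
```

```text
t5.63 pos [ 0.5633 -0.2665  0.0604] yaw 6.1 w 0.563 F [ 0.1  0.  -0.8] shift [  6.44 -49.96  -3.73] turn -0.1 q7 -1.14 tilt [-0.012  0.005 -1.   ]
```

Width 0.563 = 52 mm, so it's held. Now I lift and carry it.

arm_command(
  deltas=[
    {"xyz": [0,0,-3],"turn": 0,"jaw": 150},
    {"xyz": [0,0,-5],"turn": 0,"jaw": 150},
    {"xyz": [0.5,-4,-5],"turn": 0,"jaw": 150},
    {"xyz": [1,-8,-5],"turn": 0,"jaw": 150},
    {"xyz": [1.5,-11.5,-5],"turn": 0,"jaw": 150},
  ],
)

```text
clock: 6.05
position: [0.567, -0.149, 0.1121]
ee_rot: [-3.132, -0.165, 0.016]
force: [1.0, 0.6, -0.8]
width: 0.562
```

```bash
python3 g.py .575 .237 .11 6.2
```

```text
t6.05 pos [ 0.567  -0.149   0.1121] yaw 6.0 w 0.562 F [ 1.   0.6 -0.8] shift [  4.85 -38.3    0.4 ] turn -0.2 q7 -1.34 tilt [-0.011  0.005 -1.   ]
```

arm_command(
  deltas=[
    {"xyz": [4.8,-38,0.2],"turn": 0,"jaw": 150},
    {"xyz": [4.8,-38,0.2],"turn": 0,"jaw": 150},
    {"xyz": [4.8,-38,0.2],"turn": 0,"jaw": 150},
    {"xyz": [4.8,-38,0.2],"turn": 0,"jaw": 150},
    {"xyz": [4.8,-38,0.2],"turn": 0,"jaw": 150},
  ],
)

```text
clock: 6.47
position: [0.571, 0.0595, 0.1124]
ee_rot: [-3.132, -0.164, 0.015]
force: [0.8, -0.9, 0.0]
width: 0.561
```

```bash
python3 g.py .575 .237 .11 6.2
```

```text
t6.47 pos [0.571  0.0595 0.1124] yaw 6.0 w 0.561 F [ 0.8 -0.9  0. ] shift [  2.25 -17.61   0.33] turn -0.2 q7 -1.72 tilt [-0.01   0.005 -1.   ]
```

arm_command(
  deltas=[
    {"xyz": [2.2,-17.6,0.3],"turn": 0,"jaw": 150},
    {"xyz": [2.2,-17.6,0.3],"turn": 0,"jaw": 150},
    {"xyz": [2.2,-17.6,0.3],"turn": 0,"jaw": 150},
    {"xyz": [2.2,-17.6,0.3],"turn": 0,"jaw": 150},
    {"xyz": [2.2,-17.6,0.3],"turn": 0,"jaw": 150},
  ],
)

```text
clock: 6.88
position: [0.5728, 0.2459, 0.1111]
ee_rot: [-3.126, -0.176, 0.014]
force: [-0.7, 0.8, -1.0]
width: 0.562
```

```bash
python3 - <<'E'
from h import *
from g import go
t=get_image('top');s=get_image('scene');w=get_image('wrist');go(.575,.237,-.024,6.2)
save('wt',w)
cv2.imwrite('pics/m3.png',np.hstack([cv2.resize(t['frame'][130:240,90:220],(400,338)),cv2.resize(s['frame'][100:250,250:428],(400,338))])[:,:,::-1])
E
```

```text
t7.03 pos [0.574  0.2388 0.1106] yaw 6.2 w 0.560 F [-0.  -0.8 -0.6] shift [ 0.2   0.28 13.46] turn 0.0 q7 -2.01 tilt [-0.01   0.006 -1.   ]
```

View pics/m3.png

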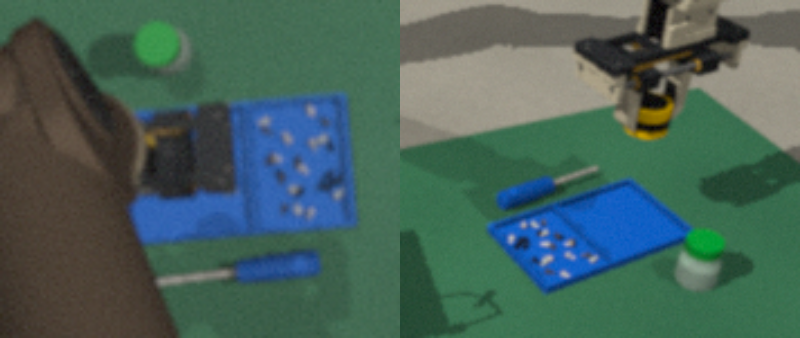

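View pics/wt.png

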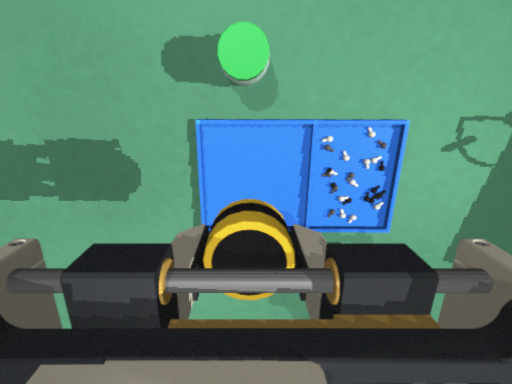

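The wrist view shows the tin held above the empty bay. The tray's top edge runs (198,121)–(407,121) and the divider is at about (311,121). I'll refine the bay centre from this view.

```bash
python3 - <<'E'
from h import *
w=get_image('wrist')
A=onz(w,198,121,.012);B=onz(w,407,121,.012);C=onz(w,389,233,.012)
print(A.round(4),B.round(4),C.round(4),np.linalg.norm(A-B),np.linalg.norm(B-C))
c=(A+C)/2; y=(A-B)/np.linalg.norm(A-B); print(c, 'bay',(c+.048*y).round(4))
o=observe();print('tin top',bydepth(w,250,250).round(4),o['position'].round(4))
E
```

```text
[0.6313 0.2988 0.012 ] [0.655  0.0808 0.012 ] [0.5253 0.064  0.012 ] 0.2193461681774275 0.1307142686056135
[0.57832763 0.18144137 0.012     ] bay [0.5732 0.2292 0.012 ]
tin top [0.5816 0.2377 0.1768] [0.5745 0.2366 0.1105]
```

arm_command(
  deltas=[
    {"xyz": [0,0.3,3],"turn": 0,"jaw": 150},
    {"xyz": [0,0.3,6],"turn": 0,"jaw": 150},
    {"xyz": [0,0.3,9],"turn": 0,"jaw": 150},
    {"xyz": [0,0.3,11],"turn": 0,"jaw": 150},
    {"xyz": [0,0.3,11.5],"turn": 0,"jaw": 150},
  ],
)

```text
clock: 7.5
position: [0.5719, 0.2304, -0.0078]
ee_rot: [-3.136, -0.161, 0.022]
force: [-0.6, -0.5, -0.7]
width: 0.566
```

```bash
python3 g.py .574 .234 -.024 6.2
```

```text
t7.50 pos [ 0.5719  0.2304 -0.0078] yaw 5.9 w 0.566 F [-0.6 -0.5 -0.7] shift [ 0.27 -0.33  1.62] turn -0.3 q7 -2.03 tilt [-0.014  0.001 -1.   ]
```

arm_command(
  deltas=[
    {"xyz": [0.2,-0.3,0.5],"turn": 0,"jaw": 150},
    {"xyz": [0.2,-0.3,0.9],"turn": 0,"jaw": 150},
    {"xyz": [0.2,-0.3,1.2],"turn": 0,"jaw": 150},
    {"xyz": [0.2,-0.3,1.4],"turn": 0,"jaw": 150},
    {"xyz": [0.2,-0.3,1.5],"turn": 0,"jaw": 150},
  ],
)

```text
clock: 7.92
position: [0.5739, 0.2338, -0.0221]
ee_rot: [-3.135, -0.161, 0.02]
force: [-0.8, 0.1, -0.5]
width: 0.566
```

```bash
python3 - <<'E'
from h import *
from g import go
s=get_image('scene');go(.574,.234,-.024,6.2)
cv2.imwrite('pics/s6.png',cv2.resize(s['frame'][150:250,280:420],None,fx=5,fy=5,interpolation=cv2.INTER_CUBIC)[:,:,::-1])
E
```

```text
t7.97 pos [ 0.5737  0.2338 -0.0223] yaw 5.9 w 0.564 F [ 0.1  0.1 -0.5] shift [ 0.03 -0.02  0.17] turn -0.3 q7 -2.03 tilt [-0.013  0.001 -1.   ]
```

View pics/s6.png

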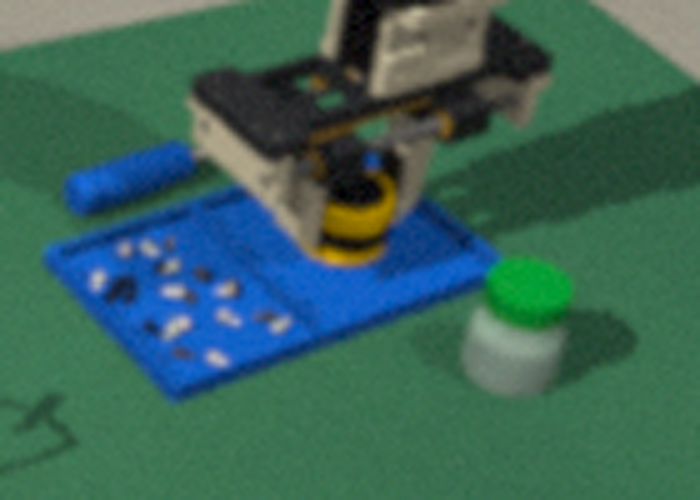

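The tin (350,240 in the crop) is in the bay, just above the floor. I lower gently until contact.

arm_command(
  deltas=[
    {"xyz": [0,0,0.1],"turn": 0,"jaw": 150},
    {"xyz": [0,0,0.2],"turn": 0,"jaw": 150},
    {"xyz": [0,0,0.2],"turn": 0,"jaw": 150},
  ],
)

```text
clock: 8.22
position: [0.5738, 0.2339, -0.0241]
ee_rot: [-3.135, -0.161, 0.02]
force: [0.4, 0.7, -1.1]
width: 0.563
```

arm_command(
  deltas=[
    {"xyz": [0,0,0.1],"turn": 0,"jaw": 150},
    {"xyz": [0,0,0.2],"turn": 0,"jaw": 150},
    {"xyz": [0,0,0.2],"turn": 0,"jaw": 150},
  ],
)

```text
clock: 8.47
position: [0.574, 0.2339, -0.0251]
ee_rot: [-3.135, -0.161, 0.019]
force: [-3.1, -1.4, 10.3]
width: 0.561
```

The force shows contact at the expected height. I open partially (about 67 mm, staying inside the bay), then retreat.

arm_command(
  deltas=[
    {"xyz": [0,0,0],"turn": 0,"jaw": 110},
    {"xyz": [0,0,0],"turn": 0,"jaw": 80},
    {"xyz": [0,0,0],"turn": 0,"jaw": 75},
    {"xyz": [0,0,0],"turn": 0,"jaw": 75},
    {"xyz": [0,0,-0.2],"turn": 0,"jaw": 75},
  ],
)

```text
clock: 8.88
position: [0.5737, 0.2338, -0.0235]
ee_rot: [-3.135, -0.161, 0.021]
force: [-0.5, 0.3, 0.4]
width: 0.705
```

arm_command(
  deltas=[
    {"xyz": [0,0,-1],"turn": 0,"jaw": 75},
    {"xyz": [0,0,-3],"turn": 0,"jaw": 75},
    {"xyz": [0,0,-6],"turn": 0,"jaw": 75},
    {"xyz": [0,0,-9],"turn": 0,"jaw": 75},
    {"xyz": [0,0,-12],"turn": 0,"jaw": 75},
  ],
)

```text
clock: 9.3
position: [0.5751, 0.2336, 0.0985]
ee_rot: [-3.135, -0.161, 0.021]
force: [0.9, -0.4, 0.1]
width: 0.706
```

```bash
python3 - <<'E'
from h import *
from g import go
w=get_image('wrist');save('w6',w);go(.438,-.2105,.1,82.7)
E
```

```text
t9.35 pos [0.5785 0.2353 0.105 ] yaw 5.9 w 0.707 F [1.9 0.6 4.4] shift [-18.54  42.91   0.34] turn -76.8 q7 -2.01 tilt [-0.005  0.005 -1.   ]
```

View pics/w6.png

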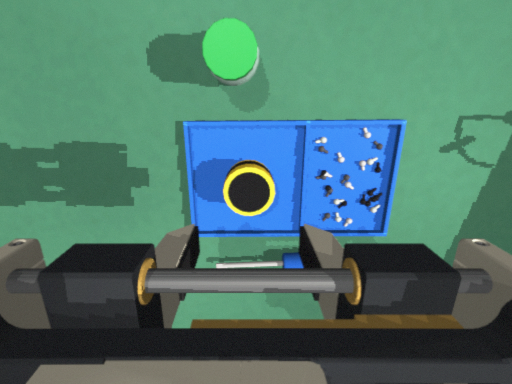

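The wrist view shows the tin standing upright inside the bay, at (249,188), clear of the walls. Next is the handle, yaw 82.7° with jaws along box x. I'll pre-close to about 36 mm, because the finger must fit in the gap between bar and lid.

arm_command(
  deltas=[
    {"xyz": [-18.5,42.9,0],"turn": -76.8,"jaw": 155},
    {"xyz": [-18.5,42.9,0],"turn": -76.8,"jaw": 155},
    {"xyz": [-18.5,42.9,0],"turn": -76.8,"jaw": 155},
    {"xyz": [-18.5,42.9,0],"turn": -76.8,"jaw": 155},
    {"xyz": [-18.5,42.9,0],"turn": -76.8,"jaw": 155},
  ],
)

```text
clock: 9.77
position: [0.5134, 0.0334, 0.1002]
ee_rot: [-2.929, -1.123, 0.011]
force: [1.2, -0.4, -0.6]
width: 0.411
```

```bash
python3 g.py .438 -.2105 .11 82.7
```

```text
t9.77 pos [0.5134 0.0334 0.1002] yaw 42.0 w 0.411 F [ 1.2 -0.4 -0.6] shift [-21.92  13.09  -0.95] turn -40.7 q7 -1.14 tilt [-0.008  0.001 -1.   ]
```

arm_command(
  deltas=[
    {"xyz": [-21.9,13,-1],"turn": -40.7,"jaw": 155},
    {"xyz": [-21.9,13,-1],"turn": -40.7,"jaw": 155},
    {"xyz": [-21.9,13,-1],"turn": -40.7,"jaw": 155},
    {"xyz": [-21.9,13,-1],"turn": -40.7,"jaw": 155},
    {"xyz": [-21.9,13,-1],"turn": -40.7,"jaw": 155},
  ],
)

```text
clock: 10.18
position: [0.457, -0.1485, 0.1085]
ee_rot: [-2.494, -1.902, 0.008]
force: [0.7, -0.4, 0.2]
width: 0.39
```

```bash
python3 g.py .438 -.2105 .11 82.7
```

```text
t10.18 pos [ 0.457  -0.1485  0.1085] yaw 74.6 w 0.390 F [ 0.7 -0.4  0.2] shift [-6.48 -0.19 -0.14] turn -8.1 q7 -0.22 tilt [-0.007  0.001 -1.   ]
```

arm_command(
  deltas=[
    {"xyz": [-6.5,-0.2,0],"turn": -8.1,"jaw": 155},
    {"xyz": [-6.5,-0.2,0],"turn": -8.1,"jaw": 155},
    {"xyz": [-6.5,-0.2,0],"turn": -8.1,"jaw": 155},
    {"xyz": [-6.5,-0.2,0],"turn": -8.1,"jaw": 155},
  ],
)

```text
clock: 10.52
position: [0.4371, -0.2127, 0.109]
ee_rot: [-2.359, -2.067, 0.008]
force: [0.5, 1.4, 0.2]
width: 0.394
```

```bash
python3 - <<'E'
from h import *
from g import go
w=get_image('wrist');save('w7',w);s=get_image('scene');go(.438,-.2105,.021,82.7)
cv2.imwrite('pics/s7.png',cv2.resize(s['frame'][110:250,90:270],None,fx=4,fy=4,interpolation=cv2.INTER_CUBIC)[:,:,::-1])
o=observe();M=R.from_rotvec(o['ee_rot']).as_matrix()
for n,im in (('wrist',w),('scene',s)):
    d=im['depth'];v,u=np.nonzero(d>0)
    pts=cv2.undistortPoints(np.c_[u,v].astype(float)[:,None],im['camera_matrix'],np.array(im['distortion'],float))[:,0]
    T=np.array(im['cam_to_world']);P=(np.c_[pts[:,0],-pts[:,1],-np.ones(len(u))]*d[v,u][:,None])@T[:3,:3].T+T[:3,3]
    Q=(P-o['position'])@M*1000
    near=(abs(Q[:,0])<25)&(abs(Q[:,1])<60)&(Q[:,2]>-70)&(Q[:,2]<-20);q=Q[near];print(n,'tip',np.percentile(q[:,2],[98,100]).round(1),q[:,0].min().round(),q[:,0].max().round(),q[:,1].min().round(),q[:,1].max().round())
    hsv=cv2.cvtColor(im['frame'],cv2.COLOR_RGB2HSV);m=(cv2.inRange(hsv,(0,170,60),(6,255,255))>0)[v,u]&(abs(P[:,2]-.076)<.02)&(abs(P[:,0]-.438)<.06)
    p=P[m];print(n,m.sum(),p.mean(0).round(4),p.min(0).round(3),p.max(0).round(3))
E
```

```text
t10.62 pos [ 0.4382 -0.2099  0.109 ] yaw 82.7 w 0.389 F [-0.1 -0.6  0.4] shift [-0.06  0.04  8.8 ] turn 0.0 q7 0.04 tilt [-0.007  0.001 -1.   ]
wrist tip [-41.  -38.9] -13.0 8.0 -37.0 34.0
wrist 1593 [ 0.4377 -0.2071  0.0819] [ 0.423 -0.271  0.076] [ 0.449 -0.152  0.085]
scene tip [-40.3 -38.4] -12.0 10.0 20.0 38.0
scene 154 [ 0.4407 -0.211   0.08  ] [ 0.428 -0.269  0.074] [ 0.452 -0.154  0.084]
```

View pics/w7.png

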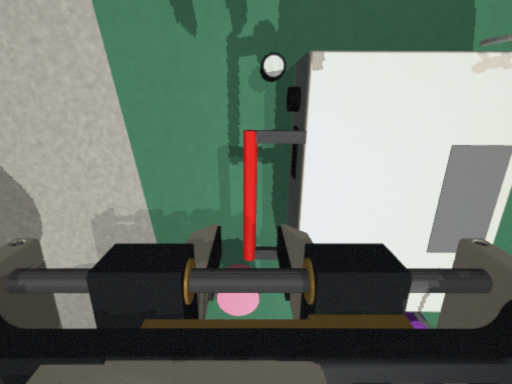

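View pics/s7.png

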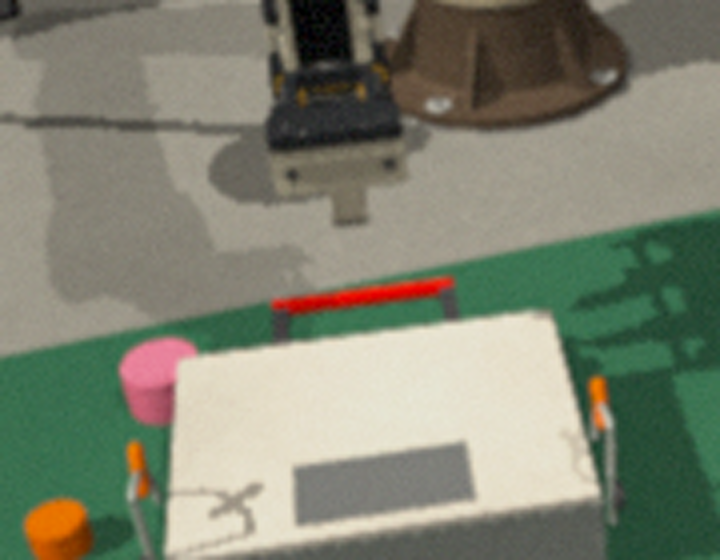

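The wrist view shows the bar (x≈249, rows 130–260) centred between the fingers. The depth puts the tips again about 38 mm above the reported TCP. I descend.

arm_command(
  deltas=[
    {"xyz": [0,0,2.5],"turn": 0,"jaw": 155},
    {"xyz": [0,0,5],"turn": 0,"jaw": 155},
    {"xyz": [0,0,6],"turn": 0,"jaw": 155},
    {"xyz": [0,0,6.5],"turn": 0,"jaw": 155},
    {"xyz": [0,0,6.5],"turn": 0,"jaw": 155},
  ],
)

```text
clock: 11.03
position: [0.4377, -0.2087, 0.0434]
ee_rot: [-2.351, -2.073, 0.008]
force: [0.7, 0.3, 0.3]
width: 0.392
```

```bash
python3 g.py .438 -.2105 .021 82.7
```

```text
t11.03 pos [ 0.4377 -0.2087  0.0434] yaw 82.8 w 0.392 F [0.7 0.3 0.3] shift [-0.18  0.07  2.24] turn 0.1 q7 -0.01 tilt [-0.008  0.002 -1.   ]
```

arm_command(
  deltas=[
    {"xyz": [-0.1,0.1,0.8],"turn": 0,"jaw": 155},
    {"xyz": [-0.2,0.1,1.5],"turn": 0,"jaw": 155},
    {"xyz": [-0.2,0.1,2.2],"turn": 0,"jaw": 155},
    {"xyz": [-0.2,0.1,2.2],"turn": 0,"jaw": 155},
  ],
)

```text
clock: 11.37
position: [0.4376, -0.2107, 0.0204]
ee_rot: [-2.35, -2.072, 0.009]
force: [-0.2, 0.2, -0.2]
width: 0.397
```

```bash
python3 - <<'E'
from h import *
from g import go
w=get_image('wrist');s=get_image('scene');go(.438,-.2105,.021,82.7)
cv2.imwrite('pics/m8.png',np.hstack([cv2.resize(w['frame'][120:330,120:400],(400,300)),cv2.resize(s['frame'][110:245,90:270],(400,300))])[:,:,::-1])
E
```

```text
t11.47 pos [ 0.438  -0.2107  0.0213] yaw 82.8 w 0.394 F [ 0.1  0.7 -0.1] shift [ 0.02 -0.01  0.03] turn 0.1 q7 -0.03 tilt [-0.009  0.002 -1.   ]
```

View pics/m8.png

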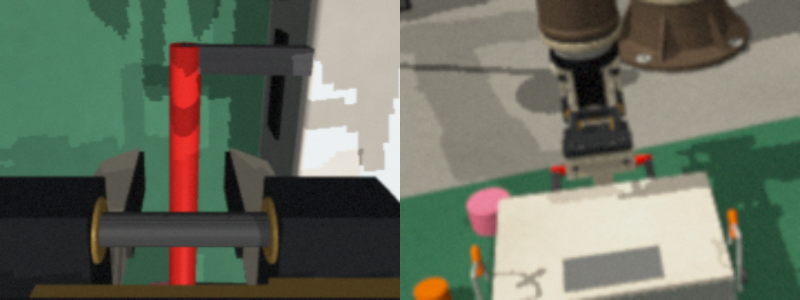

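The bar is centred between the pads. Close on it.

arm_command(
  deltas=[
    {"xyz": [0,0,0],"turn": 0,"jaw": 200},
    {"xyz": [0,0,0],"turn": 0,"jaw": 245},
    {"xyz": [0,0,0],"turn": 0,"jaw": 245},
    {"xyz": [0,0,0],"turn": 0,"jaw": 245},
    {"xyz": [0,0,0],"turn": 0,"jaw": 245},
  ],
  force=20,
)

```text
clock: 11.88
position: [0.4373, -0.2107, 0.0213]
ee_rot: [-2.35, -2.072, 0.009]
force: [-3.4, 0.1, 0.8]
width: 0.125
```

arm_command(
  deltas=[
    {"xyz": [0,0,0],"turn": 0,"jaw": 245},
    {"xyz": [0,0,0],"turn": 0,"jaw": 245},
    {"xyz": [0,0,0],"turn": 0,"jaw": 245},
  ],
)

```text
clock: 12.13
position: [0.4373, -0.2107, 0.0213]
ee_rot: [-2.35, -2.072, 0.009]
force: [-0.8, 0.3, 1.4]
width: 0.125
```

```bash
cat > lid.py <<'E'
from h import *
import sys
# hinge frame; bx = hinge - handle direction
bx=np.array([np.cos(np.radians(-7.3)),np.sin(np.radians(-7.3)),0]);r=.225
h0=np.array([.438,-.2107,.076]) # bar at shut
off=np.array([0,0,-.0555])      # reported tcp minus bar centre
hinge=h0+r*bx
def tgt(th): return hinge-r*np.cos(th)*bx+np.array([0,0,r*np.sin(th)])+off
o=observe();M=R.from_rotvec(o['ee_rot']).as_matrix()
b=o['position']-off-hinge
print('t%.2f'%o['clock'],'pos',o['position'].round(4),'th %.3f'%np.arctan2(b[2],-b@bx),'r %.4f'%np.hypot(b[2],b@bx),'side %.4f'%(b@np.cross([0,0,1],bx)),'F',o['force'].round(1),'w %.3f'%o['width'],'tilt',M[:,2].round(3))
for a in map(float,sys.argv[1:]): print(a,(M.T@(tgt(a)-o['position'])*100).round(2))
E
python3 lid.py .03 .06 .1 .15 .2
```

```text
t12.13 pos [ 0.4373 -0.2107  0.0213] th 0.004 r 0.2257 side -0.0001 F [-0.8  0.3  1.4] w 0.125 tilt [-0.01   0.002 -1.   ]
0.03 [ 0.01  0.07 -0.6 ]
0.06 [ 0.01  0.1  -1.27]
0.1 [ 0.01  0.16 -2.17]
0.15 [ 0.01  0.29 -3.29]
0.2 [ 0.01  0.47 -4.4 ]
```

Held (11.5 mm). I zero the lid model to this pose and begin lifting.

```bash
sed -i 's/\[.438,-.2107,.076\]/[.4373,-.2107,.076]/; s/-.0555/-.0547/' lid.py; python3 lid.py .04 .08 .12 .16 .2
```

```text
t12.13 pos [ 0.4373 -0.2107  0.0213] th -0.000 r 0.2250 side 0.0000 F [-0.8  0.3  1.4] w 0.125 tilt [-0.01   0.002 -1.   ]
0.04 [ 0.    0.01 -0.9 ]
0.08 [ 0.    0.05 -1.8 ]
0.12 [ 0.    0.14 -2.7 ]
0.16 [ 0.    0.25 -3.59]
0.2 [ 0.    0.4  -4.47]
```

arm_command(
  deltas=[
    {"xyz": [0,0,-0.5],"turn": 0,"jaw": 245},
    {"xyz": [0,0.05,-1.2],"turn": 0,"jaw": 245},
    {"xyz": [0,0.1,-2],"turn": 0,"jaw": 245},
    {"xyz": [0,0.2,-3],"turn": 0,"jaw": 245},
    {"xyz": [0,0.35,-4],"turn": 0,"jaw": 245},
  ],
)

```text
clock: 12.55
position: [0.4408, -0.2112, 0.0623]
ee_rot: [-2.35, -2.072, 0.01]
force: [-0.8, -1.0, -3.0]
width: 0.121
```

```bash
python3 lid.py .22 .27 .32 .37 .42; python3 - <<'E'
from h import *
s=get_image('scene');cv2.imwrite('pics/s9.png',cv2.resize(s['frame'][110:280,90:290],None,fx=3,fy=3,interpolation=cv2.INTER_CUBIC)[:,:,::-1])
E
```

```text
t12.55 pos [ 0.4408 -0.2112  0.0623] th 0.183 r 0.2253 side -0.0000 F [-0.8 -1.  -3. ] w 0.121 tilt [-0.01   0.002 -1.   ]
0.22 [ 0.    0.18 -0.81]
0.27 [ 0.    0.45 -1.9 ]
0.32 [ 0.    0.76 -2.98]
0.37 [ 0.    1.13 -4.05]
0.42 [ 0.    1.55 -5.09]
```

View pics/s9.png

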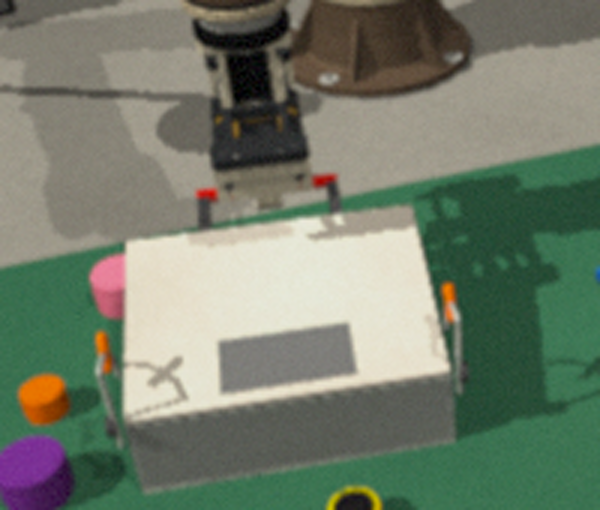

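The lid is rising with the hand (front edge raised, bar still in the fingers). I continue along the arc.

arm_command(
  deltas=[
    {"xyz": [0,0.2,-0.8],"turn": 0,"jaw": 245},
    {"xyz": [0,0.45,-1.9],"turn": 0,"jaw": 245},
    {"xyz": [0,0.75,-3],"turn": 0,"jaw": 245},
    {"xyz": [0,1.15,-4.05],"turn": 0,"jaw": 245},
    {"xyz": [0,1.55,-5.1],"turn": 0,"jaw": 245},
  ],
)

```text
clock: 13.02
position: [0.4568, -0.2134, 0.1161]
ee_rot: [-2.351, -2.072, 0.011]
force: [0.6, -1.2, -1.5]
width: 0.126
```

```bash
python3 lid.py .45 .5 .55 .6 .65
```

```text
t13.02 pos [ 0.4568 -0.2134  0.1161] th 0.432 r 0.2261 side -0.0002 F [ 0.6 -1.2 -1.5] w 0.126 tilt [-0.01   0.001 -1.   ]
0.45 [ 0.02  0.27 -0.31]
0.5 [ 0.02  0.77 -1.32]
0.55 [ 0.02  1.32 -2.3 ]
0.6 [ 0.02  1.93 -3.25]
0.65 [ 0.02  2.57 -4.17]
```

arm_command(
  deltas=[
    {"xyz": [0,0.3,-0.4],"turn": 0,"jaw": 245},
    {"xyz": [0,0.75,-1.3],"turn": 0,"jaw": 245},
    {"xyz": [0,1.3,-2.3],"turn": 0,"jaw": 245},
    {"xyz": [0,1.9,-3.25],"turn": 0,"jaw": 245},
    {"xyz": [0,2.55,-4.15],"turn": 0,"jaw": 245},
  ],
)

```text
clock: 13.43
position: [0.4803, -0.2167, 0.1581]
ee_rot: [-2.349, -2.069, 0.015]
force: [-10.7, 1.2, 5.7]
width: 0.12
```

```bash
python3 lid.py .68 .72 .76 .8 .85
```

```text
t13.43 pos [ 0.4803 -0.2167  0.1581] th 0.646 r 0.2274 side -0.0005 F [-10.7   1.2   5.7] w 0.120 tilt [-0.015  0.002 -1.   ]
0.68 [ 0.05  0.65 -0.47]
0.72 [ 0.05  1.22 -1.17]
0.76 [ 0.05  1.82 -1.84]
0.8 [ 0.05  2.44 -2.49]
0.85 [ 0.05  3.26 -3.27]
```

The outward radial force of about 12 N means my arc is slightly too tight. I widen the radius by about 2.5 mm and go on slower.

```bash
sed -i 's/^hinge=h0+r\*bx/hinge=h0+r*bx; r=.2285/' lid.py; python3 lid.py .65 .68 .71 .74 .77
```

```text
t13.43 pos [ 0.4803 -0.2167  0.1581] th 0.646 r 0.2274 side -0.0005 F [-10.7   1.2   5.7] w 0.120 tilt [-0.015  0.002 -1.   ]
0.65 [ 0.05 -0.04 -0.14]
0.68 [ 0.05  0.38 -0.69]
0.71 [ 0.05  0.81 -1.22]
0.74 [ 0.05  1.26 -1.74]
0.77 [ 0.05  1.72 -2.25]
```

arm_command(
  deltas=[
    {"xyz": [0,0,-0.2],"turn": 0,"jaw": 245},
    {"xyz": [0,0.4,-0.7],"turn": 0,"jaw": 245},
    {"xyz": [0,0.8,-1.2],"turn": 0,"jaw": 245},
    {"xyz": [0,1.25,-1.75],"turn": 0,"jaw": 245},
    {"xyz": [0,1.7,-2.25],"turn": 0,"jaw": 245},
  ],
)

```text
clock: 13.85
position: [0.4985, -0.2192, 0.1811]
ee_rot: [-2.35, -2.07, 0.014]
force: [4.9, -2.9, -5.9]
width: 0.122
```

```bash
python3 lid.py .77 .8 .83 .86 .89; python3 - <<'E'
from h import *
s=get_image('scene');cv2.imwrite('pics/s10.png',cv2.resize(s['frame'][90:290,90:290],None,fx=3,fy=3,interpolation=cv2.INTER_CUBIC)[:,:,::-1])
E
```

```text
t13.85 pos [ 0.4985 -0.2192  0.1811] th 0.775 r 0.2284 side -0.0007 F [ 4.9 -2.9 -5.9] w 0.122 tilt [-0.013  0.001 -1.   ]
0.77 [ 0.07 -0.09  0.07]
0.8 [ 0.07  0.39 -0.42]
0.83 [ 0.07  0.88 -0.9 ]
0.86 [ 0.07  1.39 -1.36]
0.89 [ 0.07  1.91 -1.81]
```

View pics/s10.png

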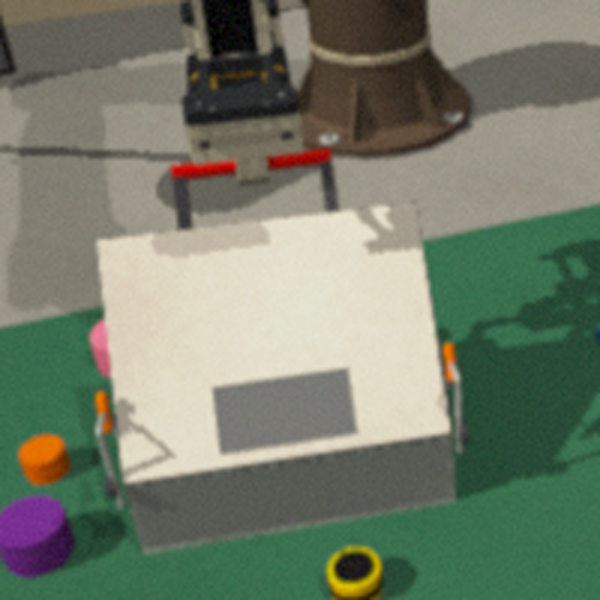

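The lid is up and the bar is still gripped. I add an independent angle measurement: a plane fit to the lid's depth points in the scene view.

```bash
sed -i 's/r=.2285/r=.2280/' lid.py; cat > ang.py <<'E'
from h import *
def ang(n='scene'):
    im=get_image(n);d=im['depth'];v,u=np.nonzero(d>0)
    hsv=cv2.cvtColor(im['frame'],cv2.COLOR_RGB2HSV)[v,u]
    pts=cv2.undistortPoints(np.c_[u,v].astype(float)[:,None],im['camera_matrix'],np.array(im['distortion'],float))[:,0]
    T=np.array(im['cam_to_world']);P=(np.c_[pts[:,0],-pts[:,1],-np.ones(len(u))]*d[v,u][:,None])@T[:3,:3].T+T[:3,3]
    a=np.radians(-7.3);bx=np.array([np.cos(a),np.sin(a),0]);by=np.array([-np.sin(a),np.cos(a),0]);h=np.array([.661,-.239,.076])
    q=P-h;X=-q@bx;Y=q@by;Z=q[:,2]
    k=(abs(Y)<.10)&(np.hypot(X,Z)<.165)&(np.hypot(X,Z)>.03)&(X>0)&(Z>.012)
    X,Z=X[k],Z[k]
    for _ in range(6):
        A=np.c_[X,Z];c=np.median(A,0) if _==0 else A.mean(0);w,V=np.linalg.eigh((A-c).T@(A-c));n_=V[:,0];r=abs((A-c)@n_);g=r<max(.004,np.percentile(r,60)) if _<3 else r<.004;X,Z=X[g],Z[g]
    t=V[:,1];t=t*np.sign(t[0]);print('plane angle %.3f'%np.arctan2(t[1],t[0]),len(X));return im
if __name__=='__main__': ang('scene')
E
python3 ang.py; python3 lid.py .775 .8 .83 .86 .89
```

```text
plane angle 0.765 5446
t13.95 pos [ 0.4988 -0.2193  0.1814] th 0.777 r 0.2284 side -0.0007 F [ 2.7 -3.6 -5.1] w 0.120 tilt [-0.013  0.001 -1.   ]
0.775 [0.07 0.   0.05]
0.8 [ 0.07  0.4  -0.36]
0.83 [ 0.07  0.89 -0.83]
0.86 [ 0.07  1.4  -1.29]
0.89 [ 0.07  1.92 -1.74]
```

The plane fit gives 0.765 against 0.777 from the arm, so they agree. I continue.

arm_command(
  deltas=[
    {"xyz": [0.05,0.4,-0.35],"turn": 0,"jaw": 245},
    {"xyz": [0.05,0.9,-0.85],"turn": 0,"jaw": 245},
    {"xyz": [0.05,1.4,-1.3],"turn": 0,"jaw": 245},
    {"xyz": [0.05,1.9,-1.75],"turn": 0,"jaw": 245},
    {"xyz": [0.05,1.9,-1.75],"turn": 0,"jaw": 245},
  ],
)

```text
clock: 14.37
position: [0.5184, -0.222, 0.2001]
ee_rot: [-2.352, -2.071, 0.015]
force: [-5.0, -3.3, 4.7]
width: 0.123
```

```bash
python3 ang.py; python3 lid.py .9 .92 .94 .96 .98 1.0
```

```text
plane angle 0.881 5639
t14.42 pos [ 0.518  -0.2219  0.1997] th 0.893 r 0.2290 side -0.0009 F [-4.5 -3.8  4.7] w 0.124 tilt [-0.013 -0.    -1.   ]
0.9 [ 0.09  0.18 -0.03]
0.92 [ 0.09  0.54 -0.31]
0.94 [ 0.09  0.9  -0.59]
0.96 [ 0.09  1.27 -0.86]
0.98 [ 0.08  1.64 -1.12]
1.0 [ 0.08  2.02 -1.38]
```

```bash
sed -i 's/r=.2280/r=.2295/' lid.py; python3 lid.py .91 .93 .95 .97 .99
```

```text
t14.42 pos [ 0.518  -0.2219  0.1997] th 0.893 r 0.2290 side -0.0009 F [-4.5 -3.8  4.7] w 0.124 tilt [-0.013 -0.    -1.   ]
0.91 [ 0.09  0.27 -0.29]
0.93 [ 0.09  0.63 -0.57]
0.95 [ 0.09  1.   -0.84]
0.97 [ 0.08  1.37 -1.11]
0.99 [ 0.08  1.75 -1.37]
```

arm_command(
  deltas=[
    {"xyz": [0.05,0.3,-0.3],"turn": 0,"jaw": 245},
    {"xyz": [0.1,0.65,-0.55],"turn": 0,"jaw": 245},
    {"xyz": [0.1,1.0,-0.85],"turn": 0,"jaw": 245},
    {"xyz": [0.1,1.35,-1.1],"turn": 0,"jaw": 245},
    {"xyz": [0.1,1.75,-1.35],"turn": 0,"jaw": 245},
  ],
)

```text
clock: 14.83
position: [0.5356, -0.2243, 0.2134]
ee_rot: [-2.353, -2.069, 0.017]
force: [-3.4, -5.3, 2.2]
width: 0.122
```

```bash
python3 ang.py; python3 lid.py .99 1.01 1.03 1.05 1.07 1.09
```

```text
plane angle 0.976 5769
t14.88 pos [ 0.5365 -0.2244  0.214 ] th 0.996 r 0.2296 side -0.0010 F [-1.1 -5.6  2.1] w 0.125 tilt [-0.013 -0.002 -1.   ]
0.99 [ 0.1  -0.11  0.08]
1.01 [ 0.1   0.27 -0.17]
1.03 [ 0.1   0.66 -0.42]
1.05 [ 0.1   1.06 -0.65]
1.07 [ 0.1   1.45 -0.88]
1.09 [ 0.1   1.86 -1.1 ]
```

```bash
sed -i 's/r=.2295/r=.2300/' lid.py; python3 lid.py 1.01 1.035 1.06 1.085 1.11
```

```text
t14.88 pos [ 0.5365 -0.2244  0.214 ] th 0.996 r 0.2296 side -0.0010 F [-1.1 -5.6  2.1] w 0.125 tilt [-0.013 -0.002 -1.   ]
1.01 [ 0.1   0.25 -0.21]
1.035 [ 0.1   0.73 -0.52]
1.06 [ 0.1   1.23 -0.81]
1.085 [ 0.1   1.73 -1.09]
1.11 [ 0.1   2.24 -1.36]
```

arm_command(
  deltas=[
    {"xyz": [-0.05,0.25,-0.2],"turn": 0,"jaw": 245},
    {"xyz": [-0.05,0.75,-0.5],"turn": 0,"jaw": 245},
    {"xyz": [-0.05,1.25,-0.8],"turn": 0,"jaw": 245},
    {"xyz": [-0.05,1.75,-1.1],"turn": 0,"jaw": 245},
    {"xyz": [-0.05,2.25,-1.35],"turn": 0,"jaw": 245},
  ],
)

```text
clock: 15.3
position: [0.5596, -0.2277, 0.228]
ee_rot: [-2.354, -2.071, 0.016]
force: [-2.7, -1.5, 2.9]
width: 0.121
```

```bash
python3 ang.py; python3 lid.py 1.11 1.13
```

```text
plane angle 1.101 5873
t15.35 pos [ 0.5607 -0.2279  0.2284] th 1.119 r 0.2301 side -0.0014 F [-1.8 -2.   5.3] w 0.124 tilt [-0.011 -0.002 -1.   ]
1.11 [ 0.14 -0.19  0.11]
1.13 [ 0.14  0.22 -0.1 ]
```

Plane fit gives 1.10, arm 1.12; both are clearly past 1.06. One look against the ticks, then ease back.

```bash
python3 - <<'E'
from h import *
s=get_image('scene');cv2.imwrite('pics/s11.png',cv2.resize(s['frame'][90:290,90:290],None,fx=3,fy=3,interpolation=cv2.INTER_CUBIC)[:,:,::-1])
E
python3 lid.py 1.08 1.04 1.0 .96 .93
```

```text
t15.40 pos [ 0.5602 -0.2278  0.2281] th 1.117 r 0.2301 side -0.0014 F [-2.1 -2.3  4.5] w 0.117 tilt [-0.011 -0.002 -1.   ]
1.08 [ 0.14 -0.75  0.41]
1.04 [ 0.14 -1.54  0.87]
1.0 [ 0.14 -2.32  1.35]
0.96 [ 0.14 -3.08  1.88]
0.93 [ 0.14 -3.64  2.29]
```

View pics/s11.png

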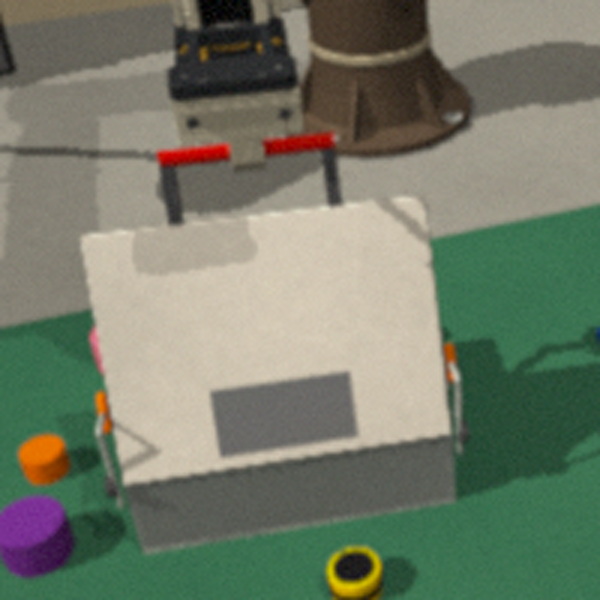

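The lid covers the ticks (orange at (103,412) and (450,365) just behind its edges) and is steadily held. I ease it back down towards about 0.88.

arm_command(
  deltas=[
    {"xyz": [0,-0.4,0.2],"turn": 0,"jaw": 245},
    {"xyz": [0,-0.9,0.5],"turn": 0,"jaw": 245},
    {"xyz": [0,-1.4,0.8],"turn": 0,"jaw": 245},
    {"xyz": [0,-1.9,1.1],"turn": 0,"jaw": 245},
    {"xyz": [0,-2.3,1.35],"turn": 0,"jaw": 245},
  ],
)

```text
clock: 15.82
position: [0.5365, -0.2244, 0.2143]
ee_rot: [-2.354, -2.071, 0.014]
force: [0.3, -0.1, -0.7]
width: 0.122
```

```bash
sed -i 's/r=.2300/r=.2290/' lid.py; python3 ang.py; python3 lid.py .98 .955 .93 .91 .89
```

```text
plane angle 0.981 5790
t15.87 pos [ 0.5357 -0.2243  0.2139] th 0.992 r 0.2300 side -0.0010 F [-0.1  0.3 -1.1] w 0.120 tilt [-0.012 -0.001 -1.   ]
0.98 [ 0.1  -0.18  0.24]
0.955 [ 0.1  -0.65  0.57]
0.93 [ 0.1  -1.11  0.91]
0.91 [ 0.1  -1.47  1.19]
0.89 [ 0.1  -1.82  1.48]
```

arm_command(
  deltas=[
    {"xyz": [0,-0.25,0.18],"turn": 0,"jaw": 245},
    {"xyz": [0,-0.65,0.5],"turn": 0,"jaw": 245},
    {"xyz": [0,-1.1,0.85],"turn": 0,"jaw": 245},
    {"xyz": [0,-1.5,1.15],"turn": 0,"jaw": 245},
    {"xyz": [0,-1.8,1.4],"turn": 0,"jaw": 245},
  ],
)

```text
clock: 16.28
position: [0.5171, -0.2217, 0.1996]
ee_rot: [-2.352, -2.07, 0.016]
force: [0.1, 1.2, -0.5]
width: 0.124
```

```bash
python3 ang.py; python3 lid.py .89
```

```text
plane angle 0.872 5637
t16.33 pos [ 0.5165 -0.2216  0.1992] th 0.887 r 0.2295 side -0.0007 F [ 0.2 -0.6 -1.4] w 0.123 tilt [-0.013 -0.    -1.   ]
0.89 [ 0.07  0.09 -0.01]
```

Plane fit 0.872, arm 0.887, forces near zero. I hold still a moment with a firmer grip, then do the final check.

arm_command(
  deltas=[
    {"xyz": [0,0,0],"turn": 0,"jaw": 245},
    {"xyz": [0,0,0],"turn": 0,"jaw": 245},
    {"xyz": [0,0,0],"turn": 0,"jaw": 245},
    {"xyz": [0,0,0],"turn": 0,"jaw": 245},
    {"xyz": [0,0,0],"turn": 0,"jaw": 245},
  ],
  force=25,
)

```text
clock: 16.75
position: [0.5166, -0.2216, 0.1993]
ee_rot: [-2.352, -2.07, 0.016]
force: [-0.1, 0.1, 0.7]
width: 0.117
```

```bash
python3 - <<'E'
from h import *
from ang import ang
s=ang();t=get_image('top');save('final_s',s);save('final_t',t)
print(observe()['dq'].round(4))
f=s['frame']
cv2.imwrite('pics/fin.png',np.hstack([cv2.resize(f[90:300,80:290],(400,400)),cv2.resize(f[130:260,270:420],(400,347)) if 0 else cv2.resize(f[120:270,270:420],(400,400))])[:,:,::-1])
E
python3 lid.py .89
```

```text
plane angle 0.869 5615
[ 0.0012 -0.0003 -0.0005  0.0018  0.0016 -0.0003  0.0014]
t16.85 pos [ 0.5166 -0.2216  0.1993] th 0.887 r 0.2295 side -0.0007 F [ 0.2 -0.2  1.5] w 0.121 tilt [-0.013 -0.001 -1.   ]
0.89 [0.07 0.08 0.  ]
```

View pics/fin.png

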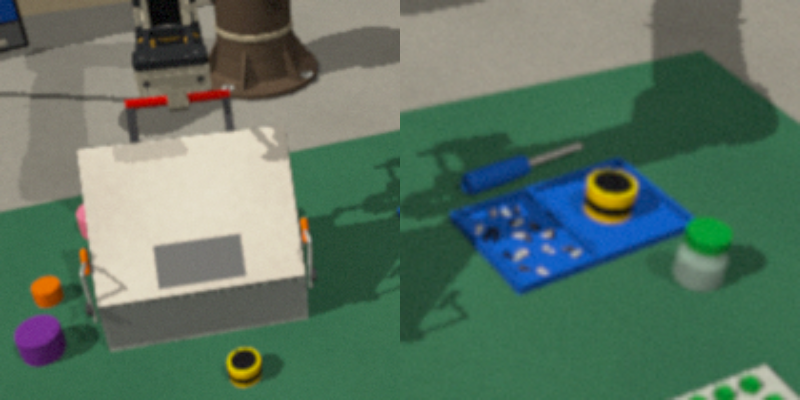

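View pics/final_t.png

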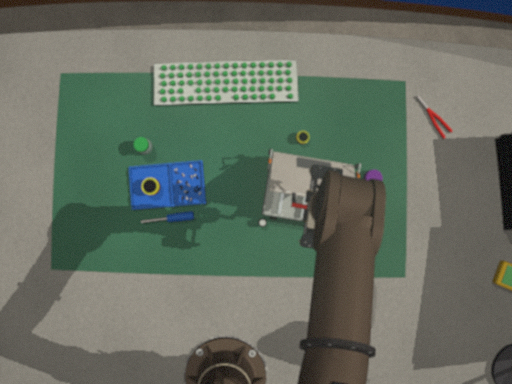

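The tin stands upright in the bay at top (150,186). The capacitor (262,223), jar (142,145) and screwdriver (180,216) are where they were, and the lid is held still at about 0.87. I hand it in.

```bash
python3 -c "
from cell import sign_off
print(sign_off())"
```

```text
the job is handed in; nothing more can be done
None
```

The tin stands upright in the tray's empty bay, and the arm is holding the lid still at about 0.87–0.89 rad, just below its balance point. I handed in at about 17 s of the 58 s.

**Lid:** I lifted it by the red handle to 1.10 rad by camera depth and 1.12 rad by arm position. I then eased it back down without letting go. At hand-in it read 0.87 and 0.89 rad, with a force of about 1.5 N and the grip holding on the bar.

**Bystanders:** in the last pictures the screwdriver, jar and capacitor are where they started.

**What went wrong or disagreed:**
- **First grasp of the tin:** it missed. The cameras showed the fingertips about 37 mm above where the reported tool position puts them, so the jaws closed just above the tin. Nothing was touched, and I corrected for it from then on.
- **Handle path:** the measured arc was up to 5 mm wider than the given 225 mm radius. This gave a brief side load of about 12 N, and I widened the path to suit.
- **Lid angle:** the two measurements differed by 0.01–0.02 rad throughout. Both put the lid clearly past balance, and then just below it.

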